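# Slide the culture plate to the reading station and hold zone forceps on the red band

## Task

First slide the culture plate's carrier by its knob along the rail until it clicks home at the lit reading station, white line to white line. Then take the sprung forceps from their rest, hold the two tips one or two centimetres above the plate, one on either side of the white disc with the disc midway between them and touching nothing, and squeeze until the pointer stands mid red band (a 20 mm tip gap), as the breakpoint gauge for the clear zone. Keep the gap steady for a couple of seconds and finish while still holding it there; leave the spare dish, bottle and timer alone.

Things in the scene. Friction and masses are not known exactly. Their poses are not given: they have to be found in the camera images.
- stage: Plate reading slide, fixed: grey bed 92 x 276 x 10 mm along its own y, guide rods, end blocks 27 mm high. Origin: centre of the bed's underside, on the worktop. White station line at y = +50 mm on the edge near the robot. Behind the station a black light bar on a post: x = +41 to +59 mm, y = 0 to +100 mm, top 66 mm above the worktop.
- carrier (a joint): Black plate carrier, 84 x 120 mm, top 30 mm above the worktop; slides to the stage's own +y (left) as the value (m) grows, 0 to 0.115 between stops. Starts at 0 to 0.040. A sprung ball detent seats it at the station, 0.085: about 4 N to ride over a hump 5 to 11 mm before it, then let go it drops in from up to 3 mm off; a like hump lies beyond. Elsewhere 0.15 N friction holds it.
- knob_top (a point): Centre of the top of the carrier's upright aluminium knob: 18 mm diameter over its upper 21 mm, 12 mm neck below, 34 mm high, top 63.5 mm above the worktop. On the carrier's centre line, 64 mm from the disc towards the stage's -y (right). Moves with the carrier.
- disc (a point): Top of the small white disc (6 mm) in the middle of the dark clear zone (25 mm across) of the culture in the open round dish on the carrier. 39 mm above the worktop. Dish: 66 mm diameter, rim 44.5 mm above the worktop; treat it as solid up to the rim. Moves with the carrier; axes parallel to the stage's.
- station (a point): Point fixed to the stage where the disc's point lies when the carrier sits in the station detent.
- forceps: Loose sprung steel forceps, 190 mm long, 50 g. Origin: midway between the ribbed finger flats, mid height; 45 mm above the worktop at the start. +x to the tips, z up. Flats: x = -18 to +18 mm, 11 mm high, facing +y and -y; close on them along y. Heel at x = -117 mm, tips at x = +75 mm, bent to 18 mm below the origin. White scale with red band and pointer on top at x = +20 to +38 mm.
- forceps_left (a joint): Closing angle of the left (+y) arm, rad; the other closes equally. Tip gap = 40 mm - 350 mm/rad x value: 0 sprung open, 0.057 middle of the red band, 0.114 shut. Width over the flats: 37.4 mm open, 26 mm at the red band, 14.6 mm shut. The spring pushes on each finger with 2 N open, 6.6 N at the band, 11 N shut: the gap follows the gripper's opening.
- tip_left (a point): Inner side of the end of the forceps' left (+y) tip. The tip gap is the distance between tip_left and tip_right; the red band covers gaps of 17.5 to 22.5 mm.
- tip_right (a point): Inner side of the end of the forceps' right (-y) tip.
- forceps_rest: Fixed rest: grey base 180 x 70 x 8 mm, black cradle under the heel (x = -100 mm, 48 mm high), black saddle under the arms (x = +45 mm, 66 mm across, ears 50.5 mm high). Origin: on the worktop below the lying forceps' origin, same axes. Lift straight up: 35 mm clears all. To its left (y > 20 mm, x > 530 mm in the room) stands a centrifuge 230 mm high: draw back before turning left.
- spare_dish: Loose spare empty dish, 66 mm diameter, 15 mm high, between the slide and the rest; origin under its centre. Leave it.
- bottle_saline: Loose white bottle with a dark band, 43 mm diameter, 140 mm high, behind the forceps rest, between the two centrifuges; origin under its centre. Leave it.
- timer: Loose white timer with three buttons, 38 x 72 x 58 mm, right of the rest; origin under its centre. Leave it.

How it is judged:
By the outcome, as a careful person would: the job done as asked, in the order asked, and still so for the second after the job is handed in, while the arm keeps its last pose, push and grip.
It also fails if it takes over 59 s, if anything falls off the work surface, if the arm or the gripper's body presses on something with over 40 N, if the wrist force passes 120 N, or if a joint passes its speed limit or range.

## Robot

A 7-joint arm with a two-finger parallel gripper is mounted at the origin on a cart in front of the work surface, level with it; the furniture and walls round the work are solid. World frame = base frame: x ahead of the robot, y to its left, z up, the work surface at z = 0. Lengths are in m, angles in degrees, forces in N, time in s.
With the tool pointing down it reaches from about 0.425 to 0.875 m from the base axis. Payload 4.7 kg.
Tool frame: the origin (TCP) lies midway between the tips of the shut fingers; the grasp point (between the pads) lies 19 mm behind it; z points along the fingers, y is the line along which they close (so a half turn about z gives the same grasp; the last joint's range is limited). The gripper opens to 87 mm and grips with 3 to 60 N. Pads are 19 mm wide; open, the fingers measure 117 mm over their backs; the gripper's body (75 mm by 190 mm) begins 51 mm behind the grasp point.
Start: joints at [73.745, 18.392, -4.016, 83.108, 1.295, 78.541, -3.26], TCP at [0.191, -0.621, 0.187] pointing down, gripper open.
Joint ranges: [-163.93, 163.93], [-17.29, 119.83], [-79.2, 71.16], [3.27, 140.29], [-89.18, 269.18], [5.43, 117.66], [-154.24, 154.24]. Speed limits (degrees/s): [147.25, 147.25, 180, 180, 180, 180, 180].

## Interface

Orientations are given as [roll, pitch, yaw] about the fixed x, y, z axes, in that order (R = Rz(yaw) Ry(pitch) Rx(roll)).
In Python, from cell import env gives the robot as it stands.
- The arm moves only by the tool step_arm, never from a script. Its argument "moves" is a list of rows, each an object with "dp": the shift along the tool's x, y, z in mm, a list of three; "dr": the turn, a rotation vector about the tool's x, y, z in rad, a list of three; "fingers": the closure, from 0 (fully open) to 1 (shut). In form: [{"dp": [dx, dy, dz], "dr": [ax, ay, az], "fingers": fingers}, ...]. A call has exactly 5 rows; each row shifts and turns the commanded pose from where the row before left it, along the tool's axes as they then stand; what a row does not reach is not made up. A row lasts 1/8 s, in which the tool goes at most 62.5 mm and 10.7 degrees, less where a joint would pass 70% of its speed; a pose out of reach is approached as far as the arm can. A call with a gripper value outside its range is refused whole. The fingers move at their own pace and stop on an object; "squeeze" is the grip in N (left out, the last holds). Time passes only in rows, so rows that do not move let the fingers close, or fill a call up. It gives the time, the measured TCP pose, the force, the opening and the grip force at its end, in the units of the state.
- env.get_obs(): the state, without advancing time (a new reading comes with each control period).
- env.read_camera(name): name is "side" or "top" or "wrist"; returns the picture (480x640x3 uint8, red, green, blue); there is no depth.
- env.camera_model(name): a dict with "fx", "fy", "cx", "cy" (pixels), "R" (3x3) and "t" (3): a world point X has camera coordinates R X + t. Camera axes: x right, y down, z forward; pixel columns grow to the right and rows downward; lengths in m; the calibration is good to about 2 mm. A picture is of the moment at which its call begins: read the wrist's pose just before it. camera_model takes no time and is no camera call; for the wrist camera it gives the pose at the moment of the call.
- env.sign_off(): hands the job in; it is judged then, once.
The state is a dict: "time_s": time; "qpos": joint angles; "joint_velocities": joint speeds; "effort": joint torques, N m; "tool_pos": TCP position; "tool_rot": TCP orientation; "force": force on the tool from outside, world axes, zero at the start; "wrist_torque": the same for the moment, N m; "grip_width": finger opening in m; "grasp_force": force on a finger pad.
Only numpy, scipy, OpenCV 4.12 (cv2) and the standard library are available. Lean on these libraries where they do the work, as an engineer would, in place of code of your own. Each camera call takes 0.05 s, during which the arm holds its last target. There are 200 camera calls.

## Working session

There is one attempt and no reset: what is moved stays moved. The work goes in short steps, Python scripts to look and compute and a tool call to move; the robot and the scene stay as the last step left them, time stands still between calls to the robot, and variables do not carry over. Pictures are saved under pics/ and viewed, at most 10 in all, crops included, and the job is handed in when it is done.

Besides the shell and the picture viewer there is one more tool, called after "Emit:" as name(argument=value, ...) on one line, values as JSON. step_arm: Moves the arm, as the interface text tells. Its arguments: {"type":"object","properties":{"moves":{"type":"array","items":{"type":"object","properties":{"dp":{"type":"array","items":{"type":"number"}},"dr":{"type":"array","items":{"type":"number"}},"fingers":{"type":"number"}}}},"squeeze":{"type":"number"}},"required":["moves"]}

```bash
ls; mkdir -p pics; python3 - <<'E'
from cell import env
import cv2,numpy as np
o=env.get_obs();print({k:np.round(v,3).tolist() for k,v in o.items()})
for n in("side","top"):
    im=env.read_camera(n);cv2.imwrite(f"pics/{n}0.png",im[:,:,::-1])
    c=env.camera_model(n);print(n,c["fx"],c["cx"],c["cy"],np.round(c["R"],3).tolist(),np.round(c["t"],3), np.round(-np.array(c["R"]).T@c["t"],3))
E
```

```text
pics
{'time_s': 0.0, 'qpos': [73.745, 18.439, -4.016, 83.176, 1.296, 78.541, -3.261], 'joint_velocities': [0.013, 0.017, -0.033, 0.066, -0.02, -0.021, -0.063], 'effort': [0.001, -49.128, -0.403, -31.253, -0.064, 0.044, 0.0], 'tool_pos': [0.19, -0.621, 0.186], 'tool_rot': [-179.89, 0.006, 17.064], 'force': [-0.431, 0.74, 0.193], 'wrist_torque': [0.002, 0.032, -0.057], 'grasp_force': 0.0, 'grip_width': 0.087}
side 477.29154010166707 319.104785250357 238.02826987943592 [[-0.839, -0.543, -0.026], [-0.187, 0.334, -0.924], [0.51, -0.771, -0.382]] [0.549 0.15  1.108] [-0.076  1.102  0.576]
top 569.9580603938941 311.402048477064 248.55668871581943 [[-0.023, -1.0, 0.014], [-0.999, 0.022, -0.05], [0.05, -0.015, -0.999]] [0.084 0.604 1.241] [0.543 0.09  1.268]
```

View pics/top0.png

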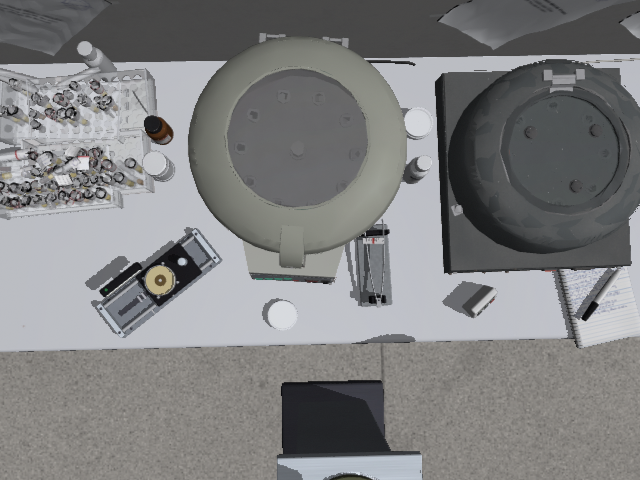

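View pics/side0.png

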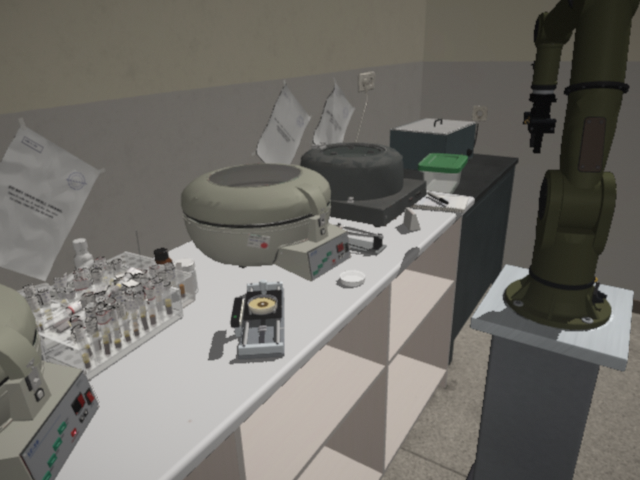

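Top view: the slide is centred near (160,282), knob at (182,262), disc at (160,281), and the forceps lie along image-up, with heel (376,300) and scale (375,240). In the side view the dish is at (263,304). I'll write helpers and take rough positions.

```bash
cat > h.py <<'E'
from cell import env
import cv2,numpy as np
from scipy.spatial.transform import Rotation as Ro
def ray(c,px):
    R=np.array(c["R"]);d=R.T@np.array([(px[0]-c["cx"])/c["fx"],(px[1]-c["cy"])/c["fy"],1]);return -R.T@np.array(c["t"]),d/np.linalg.norm(d)
def plane(c,px,z):
    o,d=ray(c,px);return o+d*(z-o[2])/d[2]
def proj(c,X):
    p=np.array(c["R"])@np.array(X)+np.array(c["t"]);return np.array([c["fx"]*p[0]/p[2]+c["cx"],c["fy"]*p[1]/p[2]+c["cy"]])
def tri(obs):  # [(c,px),...] least squares point, residual
    A=np.zeros((3,3));b=np.zeros(3);L=[]
    for c,px in obs:
        o,d=ray(c,px);P=np.eye(3)-np.outer(d,d);A+=P;b+=P@o;L.append((o,P))
    X=np.linalg.solve(A,b);return X,[float(np.linalg.norm(P@(X-o)))*1e3 for o,P in L]
def tool():
    o=env.get_obs();return np.array(o["tool_pos"]),Ro.from_euler("xyz",o["tool_rot"],degrees=True)
def delta(p,rpy):
    """shift (mm, current tool axes) and turn (rad) to reach p, rpy"""
    t,R=tool();return np.round(R.inv().apply(np.array(p)-t)*1e3,1),np.round((R.inv()*Ro.from_euler("xyz",rpy,degrees=True)).as_rotvec(),4)
def snap(n,name):
    c=env.camera_model(n);im=env.read_camera(n)[:,:,::-1].copy();cv2.imwrite(f"pics/{name}.png",im)
    np.save(f"pics/{name}.npy",c,allow_pickle=True);return c,im
def load(name): return np.load(f"pics/{name}.npy",allow_pickle=True).item(),cv2.imread(f"pics/{name}.png")
E
python3 - <<'E'
from h import *
c=env.camera_model("top")
for n,px,z in [("disc",(160,281),.039),("knob",(182,262),.0635),("end-",(205,242),.027),("end+",(112,322),.027),("heel",(376,300),.048),("scale",(375,240),.045),("spare",(282,315),.015)]: print(n,plane(c,px,z).round(3))
w=env.camera_model("wrist");t,R=tool();Rw=np.array(w["R"]);cp=-Rw.T@np.array(w["t"])
print(w["fx"],"cam in tool",R.inv().apply(cp-t).round(4),"axes in tool (rows x,y,z)",R.inv().apply(Rw).round(3))
E
```

```text
disc [0.541 0.398 0.039]
knob [0.58  0.345 0.064]
end- [0.624 0.302 0.027]
end+ [0.455 0.505 0.027]
heel [ 0.49  -0.064  0.048]
scale [ 0.619 -0.066  0.045]
spare [0.461 0.138 0.015]
430.8594461935275 cam in tool [ 0.0794 -0.0011 -0.1976] axes in tool (rows x,y,z) [[-0.     1.     0.002]
 [-0.958  0.    -0.286]
 [-0.286 -0.002  0.958]]
```

Emit:
step_arm(moves=[{"dp": [39, -21.5, -11], "fingers": 0}, {"dp": [39, -21.5, -11], "fingers": 0}, {"dp": [39, -21.5, -11], "fingers": 0}, {"dp": [39, -21.5, -11], "fingers": 0}, {"dp": [39, -21.5, -11], "fingers": 0}])

```text
validation failed for argument at $.mo...
```

Emit:
step_arm(moves=[{"dp": [39, -21.5, -11], "fingers": 0}, {"dp": [39, -21.5, -11], "fingers": 0}, {"dp": [39, -21.5, -11], "fingers": 0}, {"dp": [39, -21.5, -11], "fingers": 0}, {"dp": [39, -21.5, -11], "fingers": 0}])

```text
validation failed for argument at $.mo...
```

Emit:
step_arm(moves=[{"dp": [15, -48, 0], "dr": [0, 0, -0.164], "fingers": 0}, {"dp": [22, -45, 0], "dr": [0, 0, -0.164], "fingers": 0}, {"dp": [29, -41, 0], "dr": [0, 0, -0.164], "fingers": 0}, {"dp": [35, -35, 0], "dr": [0, 0, -0.164], "fingers": 0}, {"dp": [40, -29, 0], "dr": [0, 0, -0.164], "fingers": 0}])

```text
time_s: 0.72
tool_pos: [0.1892, -0.37, 0.1862]
tool_rot: [-180.0, -0.0, 64.4]
force: [0.6, 0.6, 0.4]
grip_width: 0.0872
grasp_force: 0.0
```

Emit:
step_arm(moves=[{"dp": [46, -20, 0], "dr": [0, 0, -0.164], "fingers": 0}, {"dp": [48, -12, 0], "dr": [0, 0, -0.164], "fingers": 0}, {"dp": [50, -4, 0], "dr": [0, 0, -0.164], "fingers": 0}, {"dp": [50, 4, 0], "dr": [0, 0, -0.164], "fingers": 0}, {"dp": [49, 12, 0], "dr": [0, 0, -0.164], "fingers": 0}])

```text
time_s: 1.35
tool_pos: [0.2329, -0.2276, 0.1599]
tool_rot: [-177.7, -3.9, 95.5]
force: [-0.1, -0.4, 0.1]
grip_width: 0.0873
grasp_force: 0.0
```

Emit:
step_arm(moves=[{"dp": [46, 20, 10], "dr": [0, 0, -0.164], "fingers": 0}, {"dp": [43, 27, 10], "dr": [0, 0, -0.164], "fingers": 0}, {"dp": [0, 0, 10], "fingers": 0}, {"dp": [0, 0, 10], "fingers": 0}, {"dp": [0, 0, 0], "fingers": 0}])

```text
validation failed for argument at $.mo...
```

Every row needs `dr`, so some calls were refused and the arm is now close in to the base. I'll move it outward.

```bash
python3 - <<'E'
from h import *
print(env.get_obs()["qpos"]); print(delta([.47,-.18,.30],[180,0,95.5]))
E
```

```text
[ 44.84272294 -17.25724482  -3.20716521 122.27642102  -1.93862835
  79.33081827  47.85619952]
(array([  33.9,  235. , -147.5]), array([-0.0394, -0.0674,  0.0019]))
```

Emit:
step_arm(moves=[{"dp": [4, 30, -15], "dr": [-0.02, -0.034, 0], "fingers": 0}, {"dp": [5, 40, -25], "dr": [-0.02, -0.034, 0], "fingers": 0}, {"dp": [5, 50, -32], "dr": [0, 0, 0], "fingers": 0}, {"dp": [5, 50, -32], "dr": [0, 0, 0], "fingers": 0}, {"dp": [5, 45, -32], "dr": [0, 0, 0], "fingers": 0}])

```text
time_s: 1.98
tool_pos: [0.4488, -0.1821, 0.2956]
tool_rot: [179.9, -0.1, 95.9]
force: [-0.0, 0.3, 0.4]
grip_width: 0.0872
grasp_force: 0.0
```

```bash
python3 - <<'E'
from h import *
print(env.get_obs()["qpos"].round(1) if hasattr(env.get_obs()["qpos"],'round') else 0); print(tool()[0],delta([.50,.35,.27],[180,0,130]))
E
```

```text
[ 38.8  -3.1 -18.7  94.8  -1.1  88.1  26. ]
[ 0.44877201 -0.18211304  0.29563787] (array([524. , 105.4,  26.6]), array([ 0.0025, -0.0007, -0.5955]))
```

Emit:
step_arm(moves=[{"dp": [52, 10.5, 0], "dr": [0, 0, 0], "fingers": 0}, {"dp": [52, 10.5, 0], "dr": [0, 0, 0], "fingers": 0}, {"dp": [52, 10.5, 0], "dr": [0, 0, 0], "fingers": 0}, {"dp": [52, 10.5, 0], "dr": [0, 0, 0], "fingers": 0}, {"dp": [52, 10.5, 0], "dr": [0, 0, 0], "fingers": 0}])

```text
time_s: 2.6
tool_pos: [0.4728, 0.0828, 0.2951]
tool_rot: [179.9, -0.0, 95.8]
force: [0.1, 0.5, -0.1]
grip_width: 0.0871
grasp_force: 0.0
```

Emit:
step_arm(moves=[{"dp": [52, 10.5, 5], "dr": [0, 0, 0], "fingers": 0}, {"dp": [52, 10.5, 5], "dr": [0, 0, 0], "fingers": 0}, {"dp": [52, 10.5, 5], "dr": [0, 0, 0], "fingers": 0}, {"dp": [52, 10.5, 5], "dr": [0, 0, 0], "fingers": 0}, {"dp": [52, 10.5, 5], "dr": [0, 0, 0], "fingers": 0}])

```text
time_s: 3.22
tool_pos: [0.4991, 0.3463, 0.2703]
tool_rot: [179.9, -0.0, 95.8]
force: [-0.0, -0.7, 0.5]
grip_width: 0.0871
grasp_force: 0.0
```

Emit:
step_arm(moves=[{"dp": [0, 0, 0], "dr": [0, 0, -0.15], "fingers": 0}, {"dp": [0, 0, 0], "dr": [0, 0, -0.15], "fingers": 0}, {"dp": [0, 0, 0], "dr": [0, 0, -0.15], "fingers": 0}, {"dp": [0, 0, 0], "dr": [0, 0, -0.146], "fingers": 0}, {"dp": [0, 0, 0], "dr": [0, 0, 0], "fingers": 0}])

```text
time_s: 3.85
tool_pos: [0.4987, 0.345, 0.2703]
tool_rot: [179.9, -0.0, 129.9]
force: [0.3, -0.1, 0.4]
grip_width: 0.0876
grasp_force: 0.0
```

```bash
python3 - <<'E'
from h import *
snap("wrist","w1"); print(tool()[0],delta([.515,.434,.25],[180,0,130]))
E
```

```text
[0.49878867 0.34496859 0.27040141] (array([58. , 69.4, 20.5]), array([ 0.002 ,  0.    , -0.0028]))
```

View pics/w1.png

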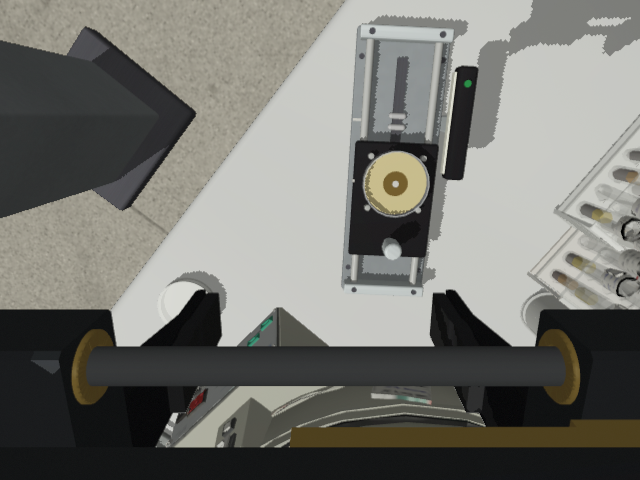

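The wrist view shows the slide upright: disc (396,184), knob top about (393,246), bed ends at rows 30 and 290, station line at (356,120). Next, a second view with a baseline.

Emit:
step_arm(moves=[{"dp": [0, 30, 0], "dr": [0, 0, 0], "fingers": 0}, {"dp": [0, 30, 0], "dr": [0, 0, 0], "fingers": 0}, {"dp": [0, 30, 0], "dr": [0, 0, 0], "fingers": 0}, {"dp": [0, 0, 0], "dr": [0, 0, 0], "fingers": 0}, {"dp": [0, 0, 0], "dr": [0, 0, 0], "fingers": 0}])

```text
time_s: 4.53
tool_pos: [0.5671, 0.403, 0.2709]
tool_rot: [179.9, 0.0, 130.0]
force: [0.0, -0.4, 0.8]
grip_width: 0.0871
grasp_force: 0.0
```

```bash
python3 - <<'E'
from h import *
snap("wrist","w2")
a=load("w1")[1][10:310,320:500]; c,im=load("w2"); c1=load("w1")[0]
ctr=proj(c,plane(c1,(396,184),.04)).astype(int);print(ctr)
b=im[max(0,ctr[1]-175):,:][:300,ctr[0]-85:ctr[0]+95]
cv2.imwrite("pics/ab.png",cv2.resize(np.hstack([a,b]),None,fx=2,fy=2,interpolation=cv2.INTER_CUBIC)); print(a.shape,b.shape)
E
```

```text
[305 184]
(300, 180, 3) (300, 180, 3)
```

View pics/ab.png

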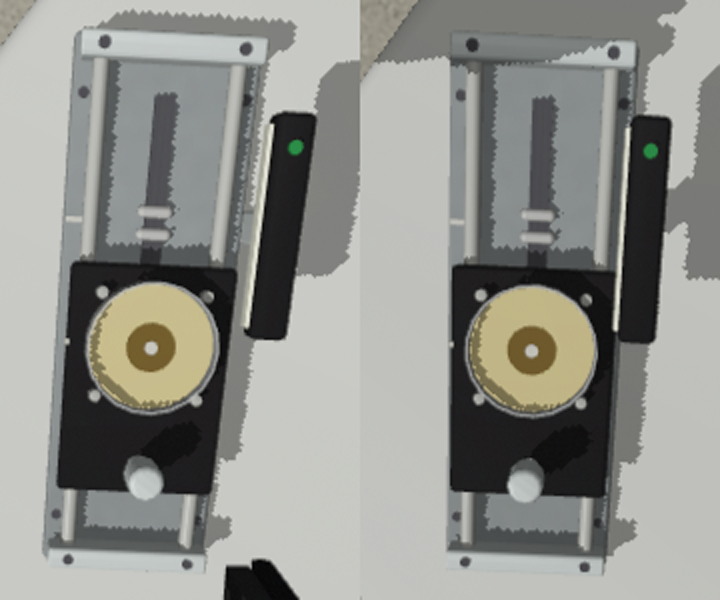

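Crops of both views: disc at (151,348)/(531,351), knob top at about (145,484)/(525,485), end-block screws at the corners, station line at row about 220. I'll refine these with masks and triangulate.

```bash
python3 - <<'E'
from h import *
off={"w1":(320,10),"w2":(220-180,9)}
S={"w1":dict(disc=(151,348),knob=(145,484),s=[(105,42),(247,48),(68,559),(187,565)],line=(67,219),grn=(296,147),cl=(67,342)),
   "w2":dict(disc=(531,351),knob=(525,485),s=[(472,45),(614,52),(457,562),(584,567)],line=(450,222),grn=(650,151),cl=(450,345))}
O={}
for n in S:
    c,im=load(n);f=lambda p:np.array([p[0]/2+off[n][0],p[1]/2+off[n][1]])
    hsv=cv2.cvtColor(im,cv2.COLOR_BGR2HSV)
    def blob(p,m,r):
        x,y=f(p).astype(int);mm=np.zeros_like(m);mm[y-r:y+r+1,x-r:x+r+1]=m[y-r:y+r+1,x-r:x+r+1]
        k,l,st,ce=cv2.connectedComponentsWithStats(mm.astype(np.uint8));
        j=1+np.argmax(st[1:,4]);return ce[j],st[j]
    white=(hsv[:,:,1]<50)&(hsv[:,:,2]>150)
    d,st=blob(S[n]["disc"],white,6);print(n,"disc",d,st)
    x,y=f(S[n]["knob"]).astype(int);print(hsv[y-12:y+12:2,x-12:x+13:2,2])
    O[n]=dict(c=c,disc=d,knob=f(S[n]["knob"]),line=f(S[n]["line"]),cl=f(S[n]["cl"]),s=[f(p) for p in S[n]["s"]])
    print([f"{k}" for k in []])
a,b=O["w1"],O["w2"]
for k in("disc","knob","line","cl"): X,r=tri([(a["c"],a[k]),(b["c"],b[k])]);print(k,X.round(4),np.round(r,2))
for p,q in zip(a["s"],b["s"]): X,r=tri([(a["c"],p),(b["c"],q)]);print("screw",X.round(4),np.round(r,2),plane(a["c"],p,.027).round(4),plane(b["c"],q,.027).round(4))
E
```

```text
w1 disc [395.06060606 183.57575758] [392 181   7   6  33]
[[ 31  32 112  96  90  91  91  90  60  19  17  18  19]
 [ 30  46 117  99  90  91  91  89  88  44  19  18  19]
 [ 31  77 122 108 107 139 144 144 118  93  20  31  31]
 [ 31 141 128 142 179 194 187 189 175 140  80  30  29]
 [ 30 111 142 190 199 200 198 194 194 183 128  31  30]
 [ 30  80 165 210 199 199 199 198 194 193 151  30  30]
 [ 31  47 176 221 204 200 197 198 198 195 165  31  31]
 [ 30  30 129 213 205 205 201 197 198 198 150  30  30]
 [129 130 133 205 210 204 204 202 197 185  99  54  54]
 [140 141 141 141 191 202 204 202 191 145 143 143 143]
 [140 141 141 142 143 146 158 146 141 143 143 143 143]
 [141 141 141 142 143 143 143 143 142 142 143 143 143]]
[]
w2 disc [305.38235294 184.14705882] [303 181   6   7  34]
[[ 32  31  30  29  35  76  80  87  79  29  16  17  18]
 [ 30  30  30  40  80  85  86  86  84  80  17  17  16]
 [ 29  32  35 105  86  84  95  86  85  82  74  16  15]
 [ 31  31  43 102 146 153 154 138 112  85  79  18  25]
 [ 31  30  87 171 188 187 186 183 168 117  78  39  28]
 [ 31  30 133 193 192 193 189 186 186 162  98  39  29]
 [ 30  30 193 200 192 191 192 191 186 180 108  29  29]
 [ 30  30 157 204 198 193 190 191 191 185 120  29  29]
 [ 52  52 105 208 198 198 194 190 189 180  82  28  28]
 [136 136 136 175 198 197 196 195 186 150 127 125 125]
 [136 136 135 135 159 180 193 184 149 134 136 136 136]
 [136 136 135 135 135 134 135 135 135 136 136 136 136]]
[]
disc [0.5444 0.4018 0.038 ] [0.03 0.03]
knob [0.5838 0.3503 0.0586] [0.47 0.47]
line [0.4735 0.4225 0.0141] [0.02 0.02]
cl [0.5118 0.3766 0.0316] [0.01 0.01]
screw [0.4344 0.4929 0.0286] [0.08 0.08] [0.4344 0.4931 0.027 ] [0.4341 0.4931 0.027 ]
screw [0.4868 0.5331 0.0292] [0.1 0.1] [0.4869 0.5338 0.027 ] [0.4867 0.5333 0.027 ]
screw [0.5845 0.2921 0.0483] [0.08 0.08] [0.5914 0.2863 0.027 ] [0.588  0.2832 0.027 ]
screw [0.6435 0.3262 0.0284] [0.21 0.21] [0.6443 0.3258 0.027 ] [0.6437 0.3259 0.027 ]
```

Measured heights agree with the text (disc 38, screws 28, mark 31 mm). Stage yaw is about 37.2°, travel to the station about 59.5 mm, knob at (0.5833, 0.3506).

```bash
python3 - <<'E'
from h import *
print(delta([.5833,.3506,.10],[180,0,127.2]))
# in target axes:
t,_=tool();print(Ro.from_euler("xyz",[180,0,127.2],degrees=True).inv().apply(np.array([.5833,.3506,.10])-t)*1e3)
E
```

```text
(array([-50.3, -21.6, 171.3]), array([0.0024, 0.0006, 0.0484]))
[-51.32271587 -18.72329062 171.28962978]
```

Emit:
step_arm(moves=[{"dp": [0, 0, 0], "dr": [0.002, 0.001, 0.048], "fingers": 0}, {"dp": [-17, -6, 57], "dr": [0, 0, 0], "fingers": 0}, {"dp": [-17, -6, 57], "dr": [0, 0, 0], "fingers": 0}, {"dp": [-17, -7, 57], "dr": [0, 0, 0], "fingers": 0}, {"dp": [0, 0, 0], "dr": [0, 0, 0], "fingers": 0}])

```text
time_s: 5.2
tool_pos: [0.582, 0.3455, 0.0957]
tool_rot: [-179.5, 0.0, 127.0]
force: [-0.0, 0.1, 0.7]
grip_width: 0.0869
grasp_force: 0.0
```

```bash
python3 - <<'E'
from h import *
print(delta([.5833,.3506,.036],[180,0,127.2]))
E
```

```text
(array([ 3.3,  4.6, 59.7]), array([-0.0086,  0.0008, -0.003 ]))
```

Emit:
step_arm(moves=[{"dp": [3, 4.5, 20], "dr": [-0.008, 0, 0], "fingers": 0}, {"dp": [0, 0, 20], "dr": [0, 0, 0], "fingers": 0}, {"dp": [0, 0, 14], "dr": [0, 0, 0], "fingers": 0}, {"dp": [0, 0, 4], "dr": [0, 0, 0], "fingers": 0}, {"dp": [0, 0, 0], "dr": [0, 0, 0], "fingers": 0}])

```text
time_s: 5.82
tool_pos: [0.5856, 0.3567, 0.0422]
tool_rot: [179.5, -0.1, 127.3]
force: [-1.3, -0.8, 0.2]
grip_width: 0.0868
grasp_force: 0.0
```

```bash
python3 - <<'E'
from h import *
print(env.get_obs()["force"],delta([.5833,.3506,.036],[180,0,127.2]))
E
```

```text
[-1.25472711 -0.7628133   0.17481238] (array([-3.4, -5.6,  6.2]), array([ 0.0087, -0.0009,  0.0009]))
```

Emit:
step_arm(moves=[{"dp": [0, 0, 0], "dr": [0, 0, 0], "fingers": 0}, {"dp": [0, 0, 0], "dr": [0, 0, 0], "fingers": 0}, {"dp": [0, 0, 0], "dr": [0, 0, 0], "fingers": 0}, {"dp": [0, 0, 0], "dr": [0, 0, 0], "fingers": 0}, {"dp": [0, 0, 0], "dr": [0, 0, 0], "fingers": 0}])

```text
time_s: 6.45
tool_pos: [0.5856, 0.3564, 0.042]
tool_rot: [179.5, -0.0, 127.3]
force: [0.2, -0.0, 0.6]
grip_width: 0.087
grasp_force: 0.0
```

```bash
python3 - <<'E'
from h import *
o=env.get_obs();print(o["force"],o["qpos"],delta([.5833,.3506,.036],[180,0,127.2]))
E
```

```text
[ 0.17936094 -0.04751391  0.62040153] [  0.51931384  36.52313265 -48.30608167  86.03607828  28.28060296
  69.67184923 -14.62450354] (array([-3.3, -5.4,  6. ]), array([ 0.0086, -0.0008,  0.0009]))
```

The earlier reading was a settling transient. I'll correct from this steady pose.

Emit:
step_arm(moves=[{"dp": [-1.5, -2.7, 3], "dr": [0.0086, 0, 0], "fingers": 0}, {"dp": [-1.8, -2.7, 3], "dr": [0, 0, 0], "fingers": 0}, {"dp": [0, 0, 0], "dr": [0, 0, 0], "fingers": 0}, {"dp": [0, 0, 0], "dr": [0, 0, 0], "fingers": 0.4}, {"dp": [0, 0, 0], "dr": [0, 0, 0], "fingers": 0.6}])

```text
time_s: 7.08
tool_pos: [0.5833, 0.3508, 0.0361]
tool_rot: [180.0, -0.1, 127.3]
force: [0.0, 0.0, -0.3]
grip_width: 0.0742
grasp_force: 0.0
```

Emit:
step_arm(moves=[{"dp": [0, 0, 0], "dr": [0, 0, 0], "fingers": 0.8}, {"dp": [0, 0, 0], "dr": [0, 0, 0], "fingers": 1}, {"dp": [0, 0, 0], "dr": [0, 0, 0], "fingers": 1}, {"dp": [0, 0, 0], "dr": [0, 0, 0], "fingers": 1}, {"dp": [0, 0, 0], "dr": [0, 0, 0], "fingers": 1}], squeeze=25)

```text
time_s: 7.7
tool_pos: [0.5833, 0.3506, 0.036]
tool_rot: [180.0, -0.0, 127.3]
force: [-0.7, 0.2, -0.4]
grip_width: 0.0249
grasp_force: 0.0
```

```bash
python3 - <<'E'
from h import *
o=env.get_obs();print(o["force"],o["grip_width"],delta([.5833,.3506,.036],[180,0,127.2]))
E
```

```text
[-0.70626249  0.23425546 -0.40682055] 0.02493530882140567 (array([-0.,  0., -0.]), array([ 0.    , -0.0008,  0.001 ]))
```

Emit:
step_arm(moves=[{"dp": [0, 0, 0], "dr": [0, 0, 0], "fingers": 1}, {"dp": [0, 0, 0], "dr": [0, 0, 0], "fingers": 1}, {"dp": [0, 0, 0], "dr": [0, 0, 0], "fingers": 1}, {"dp": [4, 0, 0], "dr": [0, 0, 0], "fingers": 1}, {"dp": [6, 0, 0], "dr": [0, 0, 0], "fingers": 1}])

```text
time_s: 8.32
tool_pos: [0.5771, 0.3588, 0.036]
tool_rot: [180.0, -0.0, 127.2]
force: [0.0, 0.6, -0.0]
grip_width: 0.0003
grasp_force: 0.0
```

Emit:
step_arm(moves=[{"dp": [9, 0, 0], "dr": [0, 0, 0], "fingers": 1}, {"dp": [9, 0, 0], "dr": [0, 0, 0], "fingers": 1}, {"dp": [9, 0, 0], "dr": [0, 0, 0], "fingers": 1}, {"dp": [7, 0, 0], "dr": [0, 0, 0], "fingers": 1}, {"dp": [4, 0, 0], "dr": [0, 0, 0], "fingers": 1}])

```text
time_s: 8.95
tool_pos: [0.5537, 0.3894, 0.0361]
tool_rot: [180.0, -0.1, 127.3]
force: [-0.0, -0.6, 1.5]
grip_width: 0.0006
grasp_force: 0.0
```

Emit:
step_arm(moves=[{"dp": [4, 0, 0], "dr": [0, 0, 0], "fingers": 1}, {"dp": [4, 0, 0], "dr": [0, 0, 0], "fingers": 1}, {"dp": [3.5, 0, 0], "dr": [0, 0, 0], "fingers": 1}, {"dp": [0, 0, 0], "dr": [0, 0, 0], "fingers": 1}, {"dp": [0, 0, 0], "dr": [0, 0, 0], "fingers": 1}])

```text
time_s: 9.57
tool_pos: [0.5474, 0.3978, 0.036]
tool_rot: [180.0, -0.0, 127.2]
force: [-0.8, -0.1, 0.0]
grip_width: 0.0002
grasp_force: 0.0
```

```bash
python3 - <<'E'
from h import *
o=env.get_obs();print(o["force"],o["grip_width"],delta([.5833-.604*.0595,.3506+.797*.0595,.036],[180,0,127.2]))
E
```

```text
[-0.75009706 -0.12166912  0.0209405 ] 0.00023518904627970055 (array([0.2, 0.1, 0. ]), array([ 0.    , -0.0006,  0.0007]))
```

The gripper shut on nothing (width 0), so I need to look.

```bash
python3 - <<'E'
from h import *
c,im=snap("wrist","w3");t,_=snap("top","t3");s,si=snap("side","s3")
print(proj(c,tool()[0]),proj(s,tool()[0]))
p=proj(s,[.55,.40,.05]).astype(int)
b=cv2.resize(si[p[1]-100:p[1]+60,p[0]-110:p[0]+110],None,fx=1.8,fy=1.8,interpolation=cv2.INTER_CUBIC)
a=im[60:480,120:520]
h=max(a.shape[0],b.shape[0]);pad=lambda i:cv2.copyMakeBorder(i,0,h-i.shape[0],0,0,cv2.BORDER_CONSTANT)
o=np.hstack([pad(a),pad(b)]);print(o.shape,p);cv2.imwrite("pics/c3.png",o)
E
```

```text
[323.25085099 284.47097754] [262.11491349 303.92548995]
(420, 796, 3) [260 298]
```

View pics/c3.png

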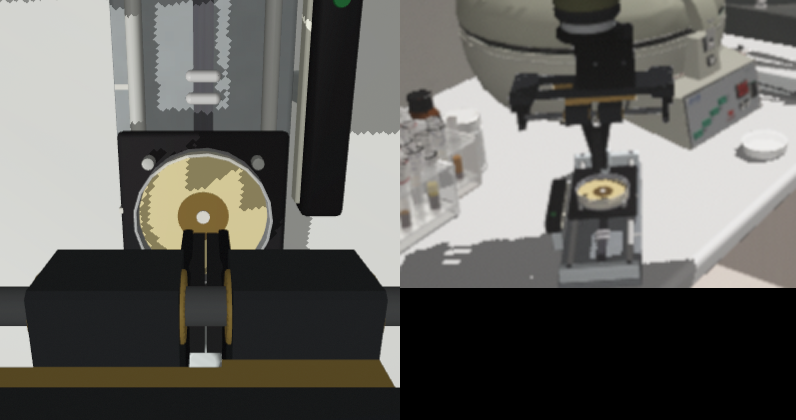

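```bash
python3 - <<'E'
from h import *
s=env.camera_model("side");t=env.camera_model("top");print("start tcp side",proj(s,[.1906,-.621,.1862]))
c,im=load("w3")
print("knob in w3",proj(c,[.5833,.3506,.0635]),"disc in w3",proj(c,[.5444,.4018,.039]))
print("disc side",proj(s,[.5444,.4018,.039]),"dish rim far/near side",proj(s,[.564,.375,.0445]),proj(s,[.525,.428,.0445]),"knob top side",proj(s,[.5833,.3506,.0635]))
c1,_=load("w1");T=np.array([.4988,.345,.2704]);R=Ro.from_euler("xyz",[179.9,0,129.9],degrees=True)
for y in(-.0435,.0435):
  for z in (0,-.03): print("tip w1",y,z,proj(c1,T+R.apply([0,y,z])))
for z in(.036,.05,.066): print(z,proj(s,[.5474,.3978,z]))
b=load("s3")[1];print(b.shape)
cv2.imwrite("pics/s3c.png",cv2.resize(b[230:350,200:320],None,fx=5,fy=5,interpolation=cv2.INTER_CUBIC))
E
```

```text
start tcp side [532.54608948 159.69420612]
knob in w3 [323.23530083 423.65797562] disc in w3 [323.24668114 276.98379539]
disc side [261.93270374 303.90844957] dish rim far/near side [262.53238606 294.43280465] [261.03574995 309.3513348 ] knob top side [262.13806263 280.75630484]
tip w1 -0.0435 0 [234.8765729  284.42106442]
tip w1 -0.0435 -0.03 [220.77212592 310.9608512 ]
tip w1 0.0435 0 [411.63824905 284.3532795 ]
tip w1 0.0435 -0.03 [425.25505166 310.86638403]
0.036 [262.12088148 303.94470243]
0.05 [261.66980859 298.46035722]
0.066 [261.14870405 292.12453589]
(480, 640, 3)
```

View pics/s3c.png

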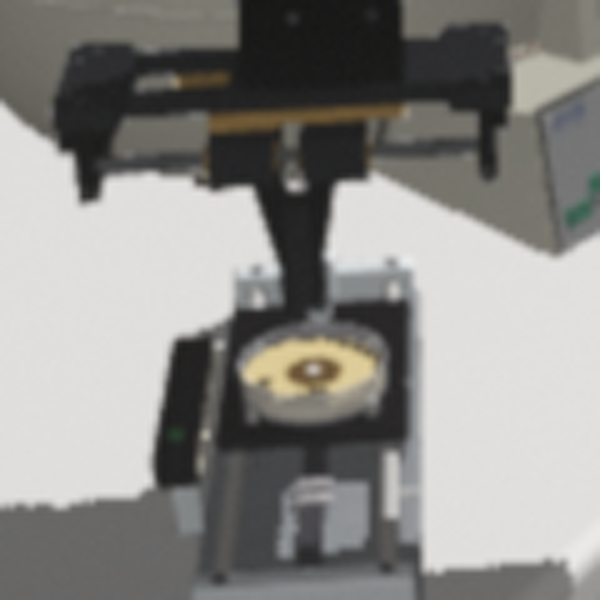

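The carrier hasn't moved. In the side view the shut fingertips are at (262,292), not at the reported TCP (262,304), so they sit about 30 mm short of it. That's why they closed above the knob. I'll triangulate the real tip.

```bash
python3 - <<'E'
from h import *
c,im=load("w3");s,si=load("s3");T,R=tool()
g=si[284:302,254:270].max(axis=2);print(g)
print(im[284:304:1,323:331:2].max(axis=2).T, im[296,296:356:2].max(axis=1))
for wp,sp in [((326,292),(262,292)),((326,292),(262,293))]:
    X,r=tri([(c,wp),(s,sp)]);print(X.round(4),np.round(r,1),"tool mm",(R.inv().apply(X-T)*1e3).round(1))
E
```

```text
[[207 175  94  42  37  39  37  38  36  36  58 110 160 185 188 186]
 [174 146  80  40  37  38  38  38  37  35  54 104 148 154 148 147]
 [141 120  69  39  37  39  38  39  38  35  49 100 144 148 140 139]
 [137 119  76  41  37  38  41  38  37  36  49 100 143 148 141 139]
 [135 124  85  41  36  39  38  39  38  36  52 100 141 146 139 138]
 [135 127  95  43  37  37  40  39  38  37  54  93 127 135 130 127]
 [115 112  88  42  36  39  39  40  40  41  54  87 106 100  92  89]
 [ 72  69  58  38  37  39  42  52  61  59  70  98  95  55  47  47]
 [ 43  43  41  36  38  39  45  71  98 102 104 112  93  47  41  42]
 [ 40  40  40  40  42  41  49  79 115 128 127 115  83  50  43  44]
 [ 40  41  44  52  61  65  80  97 112 123 124 112  89  79  73  75]
 [ 55  67  75  81  86  90 103 110 109 111 111 108 106 101  98 100]
 [ 91  94  98  99  99  99 100 102 103 108 109 105 104 103 103 102]
 [106 101 104 120 135 128 114 113 118 140 149 119 113 110 106 115]
 [112 124 153 180 189 185 178 176 177 192 199 178 173 153 122 126]
 [173 182 202 216 219 218 217 217 217 218 219 217 216 201 178 173]
 [215 218 220 221 220 219 218 217 217 214 212 217 218 219 217 215]
 [221 220 220 219 217 209 192 183 182 176 174 184 197 211 219 221]]
[[138 125 125 125 124 124 124 124  90  41  21  22  20  21  22  21  21  21
   22  20]
 [125 125 125 125 125 124 124 124 109  83  75  75  76  75  76  79 124 133
  133 133]
 [125 125 125 125 124 124 124 124  90  41  19  23  22  20  22  21  22  21
   21  19]
 [125 125 125 124 124 124 124 124  90  41  20  21  21  23  22  21  19  21
   21  22]] [211 211 211 168  15  14  12  14  13  21  20  21  22  22  34  71  22  21
  21  21  20  16  13  12  12  13  61 210 210 210]
[0.5402 0.4061 0.072 ] [2. 2.] tool mm [ 11.   -0.7 -35.9]
[0.5411 0.4051 0.0688] [1.8 1.8] tool mm [  9.7  -0.6 -32.8]
```

Emit:
step_arm(moves=[{"dp": [0, 0, -20], "dr": [0, 0, 0], "fingers": 0.4}, {"dp": [-20, -1, 0], "dr": [0, 0, 0], "fingers": 0.4}, {"dp": [-20, 0, 0], "dr": [0, 0, 0], "fingers": 0.4}, {"dp": [-19.3, 0, 0], "dr": [0, 0, 0], "fingers": 0.4}, {"dp": [0, 0, 0], "dr": [0, 0, 0], "fingers": 0.4}])

```text
time_s: 10.35
tool_pos: [0.5847, 0.3465, 0.0552]
tool_rot: [-179.9, 0.0, 127.0]
force: [0.2, 0.1, 0.2]
grip_width: 0.0421
grasp_force: 0.0
```

Emit:
step_arm(moves=[{"dp": [0, 0, 0], "dr": [0, 0, 0], "fingers": 0.4}, {"dp": [0, 0, 15], "dr": [0, 0, 0], "fingers": 0.4}, {"dp": [0, 0, 15], "dr": [0, 0, 0], "fingers": 0.4}, {"dp": [0, 0, 10], "dr": [0, 0, 0], "fingers": 0.4}, {"dp": [0, 0, 0], "dr": [0, 0, 0], "fingers": 0.4}])

```text
time_s: 10.98
tool_pos: [0.5814, 0.3498, 0.0143]
tool_rot: [-179.9, -0.1, 127.3]
force: [-0.6, -0.3, -0.4]
grip_width: 0.0522
grasp_force: 0.0
```

Emit:
step_arm(moves=[{"dp": [0, 0, 5], "dr": [0, 0, 0], "fingers": 0.4}, {"dp": [0, 0, 4], "dr": [0, 0, 0], "fingers": 0.4}, {"dp": [0, 0, 3], "dr": [0, 0, 0], "fingers": 0.4}, {"dp": [0, 0, 0], "dr": [0, 0, 0], "fingers": 0.4}, {"dp": [0, 0, 0], "dr": [0, 0, 0], "fingers": 0.4}])

```text
time_s: 11.6
tool_pos: [0.5824, 0.3503, 0.0042]
tool_rot: [180.0, -0.0, 127.3]
force: [1.0, 0.2, -0.2]
grip_width: 0.0523
grasp_force: 0.0
```

Emit:
step_arm(moves=[{"dp": [0, 0, 0], "dr": [0, 0, 0], "fingers": 1}, {"dp": [0, 0, 0], "dr": [0, 0, 0], "fingers": 1}, {"dp": [0, 0, 0], "dr": [0, 0, 0], "fingers": 1}, {"dp": [0, 0, 0], "dr": [0, 0, 0], "fingers": 1}, {"dp": [0, 0, 0], "dr": [0, 0, 0], "fingers": 1}])

```text
time_s: 12.22
tool_pos: [0.5822, 0.3501, 0.004]
tool_rot: [-180.0, -0.0, 127.3]
force: [-0.4, -0.6, 0.4]
grip_width: 0.0169
grasp_force: 25.0
```

Gripped the knob (about 17 mm wide, 25 N). Now slide it 59.5 mm.

Emit:
step_arm(moves=[{"dp": [6, 0, 0], "dr": [0, 0, 0], "fingers": 1}, {"dp": [10, 0, 0], "dr": [0, 0, 0], "fingers": 1}, {"dp": [10, 0, 0], "dr": [0, 0, 0], "fingers": 1}, {"dp": [10, 0, 0], "dr": [0, 0, 0], "fingers": 1}, {"dp": [8, 0, 0], "dr": [0, 0, 0], "fingers": 1}])

```text
time_s: 12.85
tool_pos: [0.5548, 0.3862, 0.004]
tool_rot: [-180.0, -0.1, 127.3]
force: [-0.7, -1.3, 0.5]
grip_width: 0.017
grasp_force: 25.0
```

Emit:
step_arm(moves=[{"dp": [4, 0, 0], "dr": [0, 0, 0], "fingers": 1}, {"dp": [4, 0, 0], "dr": [0, 0, 0], "fingers": 1}, {"dp": [4, 0, 0], "dr": [0, 0, 0], "fingers": 1}, {"dp": [3.5, 0, 0], "dr": [0, 0, 0], "fingers": 1}, {"dp": [0, 0, 0], "dr": [0, 0, 0], "fingers": 1}])

```text
time_s: 13.48
tool_pos: [0.5458, 0.398, 0.004]
tool_rot: [-180.0, -0.1, 127.3]
force: [-1.6, -2.1, 0.9]
grip_width: 0.0174
grasp_force: 25.0
```

```bash
python3 - <<'E'
from h import *
c,im=snap("wrist","w4");T,_=tool();print(T,env.get_obs()["force"],env.get_obs()["grip_width"])
y=np.array([-.604,.797]);print("moved",(T[:2]-[.5822,.3501])@y)
print("expected line,cl,disc px",proj(c,[.4735,.4225,.0141]),proj(c,[.5085,.4492,.039]))
p=proj(c,[.49,.435,.02]).astype(int);print(p)
x0,y0=max(0,p[0]-100),max(0,p[1]-75);print(x0,y0)
cv2.imwrite("pics/w4c.png",cv2.resize(im[y0:y0+150,x0:x0+200],None,fx=4,fy=4,interpolation=cv2.INTER_CUBIC))
E
```

```text
[0.54591127 0.39787328 0.00397862] [-1.6828249  -1.54503211  0.96286232] 0.017351066718893634
moved 0.0599937021431889
expected line,cl,disc px [223.1966024  155.35744633] [326.23071665 161.11900475]
[269 156]
169 81
```

View pics/w4c.png

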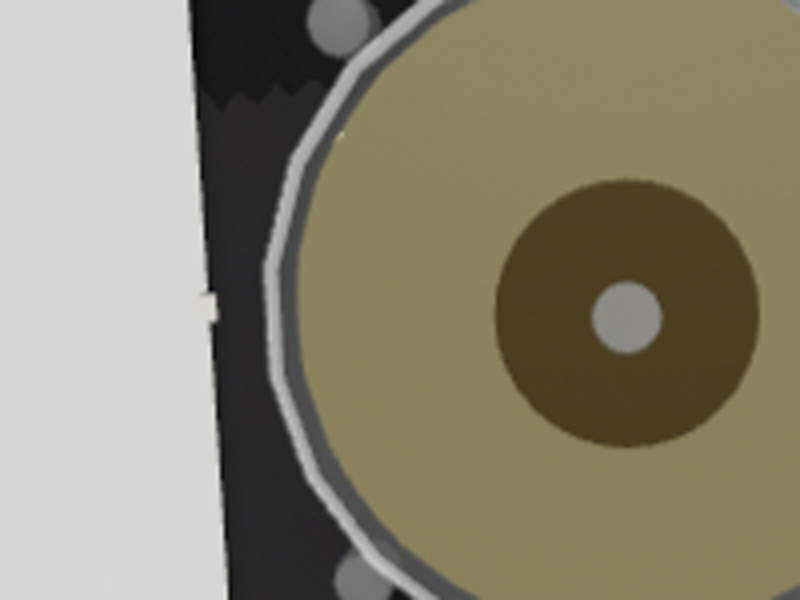

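The disc is at (326,160), within about 1 px of the predicted station point. Release, lift, and check the lines.

Emit:
step_arm(moves=[{"dp": [0, 0, 0], "dr": [0, 0, 0], "fingers": 0.6}, {"dp": [0, 0, 0], "dr": [0, 0, 0], "fingers": 0.6}, {"dp": [0, 0, 0], "dr": [0, 0, 0], "fingers": 0.6}, {"dp": [0, 0, 0], "dr": [0, 0, 0], "fingers": 0.6}, {"dp": [0, 0, -10], "dr": [0, 0, 0], "fingers": 0.6}])

```text
time_s: 14.15
tool_pos: [0.5458, 0.3971, 0.0135]
tool_rot: [-179.9, -0.1, 127.3]
force: [0.3, 0.2, -0.4]
grip_width: 0.0343
grasp_force: 0.0
```

Emit:
step_arm(moves=[{"dp": [0, 0, -50], "dr": [0, 0, 0], "fingers": 0.5}, {"dp": [0, 0, -60], "dr": [0, 0, 0], "fingers": 0.3}, {"dp": [0, 0, -60], "dr": [0, 0, 0], "fingers": 0.2}, {"dp": [0, 0, -60], "dr": [0, 0, 0], "fingers": 0}, {"dp": [0, 20, 0], "dr": [0, 0, 0], "fingers": 0}])

```text
time_s: 14.78
tool_pos: [0.5636, 0.412, 0.2525]
tool_rot: [179.3, -0.0, 127.3]
force: [0.9, -0.1, -0.6]
grip_width: 0.0756
grasp_force: 0.0
```

Emit:
step_arm(moves=[{"dp": [0, 0, 0], "dr": [0, 0, 0], "fingers": 0}, {"dp": [0, 0, 0], "dr": [0, 0, 0], "fingers": 0}, {"dp": [0, 0, 0], "dr": [0, 0, 0], "fingers": 0}, {"dp": [0, 0, 0], "dr": [0, 0, 0], "fingers": 0}, {"dp": [0, 0, 0], "dr": [0, 0, 0], "fingers": 0}])

```text
time_s: 15.4
tool_pos: [0.5622, 0.4093, 0.2439]
tool_rot: [-180.0, -0.0, 127.3]
force: [-0.7, -0.3, -0.6]
grip_width: 0.0871
grasp_force: 0.0
```

```bash
python3 - <<'E'
from h import *
c,im=snap("wrist","w5")
p=proj(c,[.5085,.4492,.039]);x,y=p.astype(int);hsv=cv2.cvtColor(im,cv2.COLOR_BGR2HSV)
m=((hsv[:,:,1]<50)&(hsv[:,:,2]>120)).astype(np.uint8);mm=np.zeros_like(m);mm[y-6:y+7,x-6:x+7]=m[y-6:y+7,x-6:x+7]
k,l,st,ce=cv2.connectedComponentsWithStats(mm);d=ce[1+np.argmax(st[1:,4])];D=plane(c,d,.039);print(p,d,D, "along y vs station mm",(D[:2]-[.5085,.4492])@[-.604,.797]*1e3)
q=proj(c,[.4735,.4225,.0141]);print(q)
x0,y0=int(q[0])-40,int(q[1])-40
cv2.imwrite("pics/w5c.png",cv2.resize(im[y0:y0+80,x0:x0+110],None,fx=6,fy=6,interpolation=cv2.INTER_CUBIC));print(x0,y0)
print(tool()[0])
E
```

```text
[303.44664567 133.26914029] [303.35  132.925] [0.508251   0.44939015 0.039     ] along y vs station mm 0.30194604430767413
[258.87773062 132.32426241]
218 92
[0.56227963 0.4093196  0.24394813]
```

View pics/w5c.png

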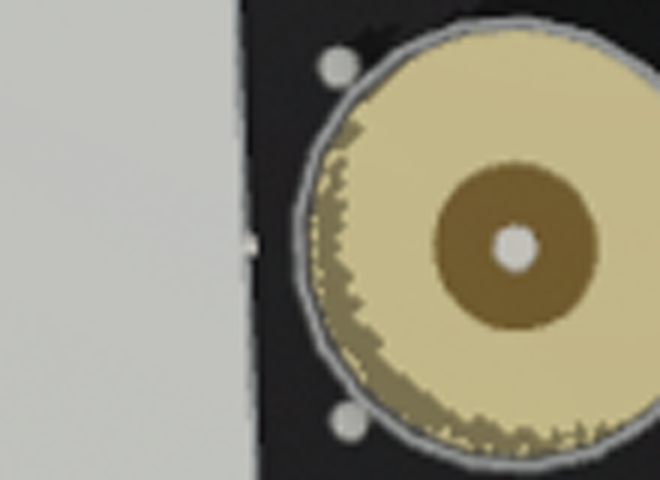

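Disc is 0.3 mm from the station along the rail, and the carrier mark is level with the disc. Slide done. Now draw back and go to the forceps.

Emit:
step_arm(moves=[{"dp": [-11, -40, -7], "dr": [0, 0, 0], "fingers": 0}, {"dp": [-11, -40, -7], "dr": [0, 0, 0], "fingers": 0}, {"dp": [-11, -40, -7], "dr": [0, 0, 0], "fingers": 0}, {"dp": [-11, -40, -7], "dr": [0, 0, 0], "fingers": 0}, {"dp": [-39, -30, 0], "dr": [0, 0, 0], "fingers": 0}])

```text
time_s: 16.08
tool_pos: [0.4595, 0.2297, 0.2726]
tool_rot: [179.9, 0.0, 127.5]
force: [1.1, -1.4, 0.1]
grip_width: 0.0867
grasp_force: 0.0
```

Emit:
step_arm(moves=[{"dp": [-39, -30, 0], "dr": [0, 0, 0], "fingers": 0}, {"dp": [-39, -30, 0], "dr": [0, 0, 0], "fingers": 0}, {"dp": [-39, -30, 0], "dr": [0, 0, 0], "fingers": 0}, {"dp": [-39, -30, 0], "dr": [0, 0, 0], "fingers": 0}, {"dp": [-39, -30, 0], "dr": [0, 0, 0], "fingers": 0}])

```text
time_s: 16.7
tool_pos: [0.4598, -0.0191, 0.2721]
tool_rot: [180.0, 0.0, 127.3]
force: [0.2, 0.5, -0.5]
grip_width: 0.087
grasp_force: 0.0
```

Emit:
step_arm(moves=[{"dp": [-39, -30, 0], "dr": [0, 0, 0], "fingers": 0}, {"dp": [0, 0, 0], "dr": [0, 0, 0.158], "fingers": 0}, {"dp": [0, 0, 0], "dr": [0, 0, 0.158], "fingers": 0}, {"dp": [0, 0, 0], "dr": [0, 0, 0.158], "fingers": 0}, {"dp": [0, 0, 0], "dr": [0, 0, 0.158], "fingers": 0}])

```text
time_s: 17.32
tool_pos: [0.4597, -0.0666, 0.2719]
tool_rot: [-180.0, -0.0, 90.8]
force: [-0.4, 0.1, 0.8]
grip_width: 0.087
grasp_force: 0.0
```

Emit:
step_arm(moves=[{"dp": [0, 0, 0], "dr": [0, 0, 0.158], "fingers": 0}, {"dp": [0, 0, 0], "dr": [0, 0, 0.158], "fingers": 0}, {"dp": [0, 0, 0], "dr": [0, 0, 0.158], "fingers": 0}, {"dp": [0, 0, 0], "dr": [0, 0, 0.158], "fingers": 0}, {"dp": [0, 0, 0], "dr": [0, 0, 0.158], "fingers": 0}])

```text
time_s: 17.95
tool_pos: [0.4597, -0.0665, 0.2719]
tool_rot: [-180.0, 0.0, 45.5]
force: [0.8, 0.7, 0.1]
grip_width: 0.0866
grasp_force: 0.0
```

Emit:
step_arm(moves=[{"dp": [0, 0, 0], "dr": [0, 0, 0.158], "fingers": 0}, {"dp": [0, 0, 0], "dr": [0, 0, 0.158], "fingers": 0}, {"dp": [0, 0, 0], "dr": [0, 0, 0.158], "fingers": 0}, {"dp": [0, 0, 0], "dr": [0, 0, 0.158], "fingers": 0}, {"dp": [0, 0, 0], "dr": [0, 0, 0.158], "fingers": 0}])

```text
time_s: 18.58
tool_pos: [0.4597, -0.0665, 0.2719]
tool_rot: [-180.0, 0.0, 0.2]
force: [0.1, 0.7, -0.8]
grip_width: 0.0868
grasp_force: 0.0
```

```bash
python3 - <<'E'
from h import *
print(tool()[0],env.get_obs()["tool_rot"],delta([.52,-.03,.25],[180,0,0]))
E
```

```text
[ 0.45970428 -0.0665339   0.27185866] [-1.79987172e+02  1.70140917e-02  2.47047237e-01] (array([ 60.5, -36.3,  21.8]), array([-0.0002,  0.0003,  0.0043]))
```

Emit:
step_arm(moves=[{"dp": [25, -22, 0], "dr": [0, 0, 0], "fingers": 0}, {"dp": [25, -22, 0], "dr": [0, 0, 0], "fingers": 0}, {"dp": [20, 0, 0], "dr": [0, 0, 0], "fingers": 0}, {"dp": [0, 0, 0], "dr": [0, 0, 0], "fingers": 0}, {"dp": [0, 0, 0], "dr": [0, 0, 0], "fingers": 0}])

```text
time_s: 19.2
tool_pos: [0.5287, -0.0223, 0.2716]
tool_rot: [-180.0, 0.1, 0.5]
force: [-0.8, 0.1, -0.0]
grip_width: 0.0875
grasp_force: 0.0
```

```bash
python3 - <<'E'
from h import *
snap("wrist","f1");print(tool()[0])
E
```

```text
[ 0.52865793 -0.02247569  0.2717549 ]
```

Emit:
step_arm(moves=[{"dp": [0, 30, 0], "dr": [0, 0, 0], "fingers": 0}, {"dp": [0, 30, 0], "dr": [0, 0, 0], "fingers": 0}, {"dp": [0, 20, 0], "dr": [0, 0, 0], "fingers": 0}, {"dp": [0, 0, 0], "dr": [0, 0, 0], "fingers": 0}, {"dp": [0, 0, 0], "dr": [0, 0, 0], "fingers": 0}])

```text
time_s: 19.88
tool_pos: [0.5301, -0.1007, 0.2719]
tool_rot: [-179.9, 0.0, 0.6]
force: [-0.5, -0.1, 0.0]
grip_width: 0.0869
grasp_force: 0.0
```

```bash
python3 - <<'E'
from h import *
c2,b=snap("wrist","f2");print(tool()[0]);c1,a=load("f1");out=[]
for c,im in((c1,a),(c2,b)):
    print([proj(c,[x,-.066,.045]).round(0).tolist() for x in(.49,.59,.665)])
    q=proj(c,[.59,-.066,.045]);x0=int(np.clip(q[0]-100,0,440));print("x0",x0);out.append(im[0:300,x0:x0+200])
cv2.imwrite("pics/f.png",cv2.resize(np.hstack(out),None,fx=2,fy=2,interpolation=cv2.INTER_CUBIC))
E
```

```text
[ 0.53015732 -0.10039919  0.27191543]
[[370.0, 235.0], [374.0, 134.0], [377.0, 49.0]]
x0 273
[[293.0, 236.0], [292.0, 135.0], [291.0, 50.0]]
x0 192
```

View pics/f.png

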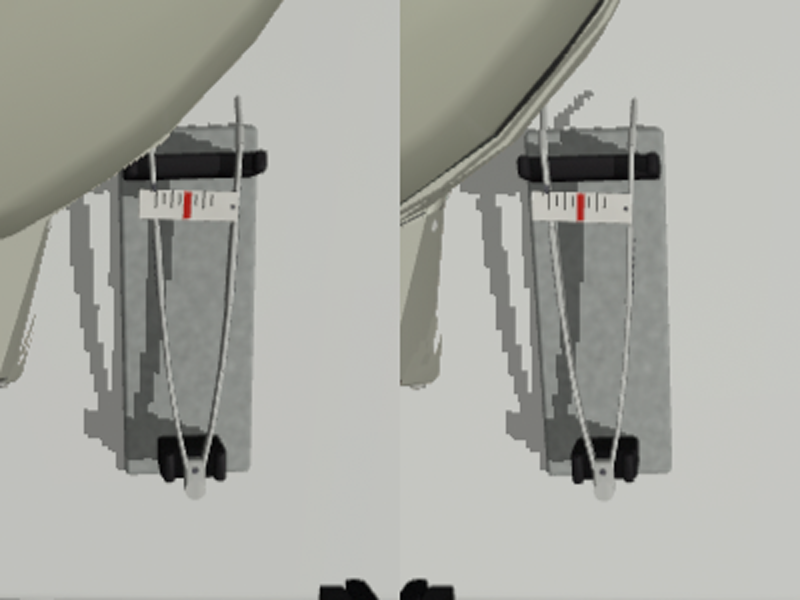

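Both forceps views: heel end at (195,497)/(604,499), right tip at (238,97)/(633,99), red band at (187,205)/(580,207), saddle just ahead of the scale. The bowl of the centrifuge is to the upper left.

```bash
python3 - <<'E'
from h import *
c1,a=load("f1");c2,b=load("f2")
P=dict(heel=((195,497),(604,499)),dot=((195,470),(604,471)),rtip=((238,97),(633,99)),red=((187,205),(580,207)),sdot=((233,207),(626,209)),rflat=((227,330),(624,330)),lflat=((166,330),(564,330)),sadR=((262,162),(657,166)),baseR1=((249,472),(670,471)),baseR2=((257,128),(662,130)))
for k,(p,q) in P.items():
    f1=(273+p[0]/2,p[1]/2);f2=(192+(q[0]-400)/2,q[1]/2);X,r=tri([(c1,f1),(c2,f2)]);print(k,X.round(4),np.round(r,2))
for n,(c,im,x0) in dict(f1=(c1,a,273),f2=(c2,b,192)).items():
    m=((im[:,:,2]>150)&(im[:,:,1]<70));m[:80]=0;m[130:]=0;y,x=np.nonzero(m[:,x0:x0+200]);print(n,"red",x.mean()+x0,y.mean())
E
```

```text
heel [ 0.4766 -0.0669  0.0484] [0.15 0.15]
dot [ 0.4902 -0.0667  0.0445] [0.11 0.11]
rtip [ 0.6673 -0.0812  0.0314] [0.07 0.07]
red [ 0.6186 -0.0574  0.0507] [0. 0.]
sdot [ 0.6179 -0.0787  0.0507] [0.02 0.02]
rflat [ 0.5628 -0.0779  0.0567] [0.42 0.42]
lflat [ 0.5623 -0.0491  0.0545] [0.39 0.39]
sadR [ 0.6379 -0.0927  0.0397] [0.39 0.39]
baseR1 [ 0.4798 -0.1006  0.0083] [0.7 0.7]
baseR2 [ 0.6564 -0.0947  0.0077] [0.05 0.05]
f1 red 366.0285714285714 102.65714285714286
f2 red 281.80645161290323 102.70967741935483
```

```bash
python3 - <<'E'
from h import *
c1,a=load("f1");c2,b=load("f2");t,ti=load("t3")
print("box corner",tri([(c1,(273+9,190.5)),(c2,(192+18.5,191.5))]))
for z in(.05,.1,.15): print(z,"f1 box edge",plane(c1,(273+25,108),z).round(3),plane(c1,(283,185),z).round(3),"f2",plane(c2,(212,190),z).round(3),plane(c2,(212.5,105),z).round(3))
for z in(.1,.15,.2,.23): print(z,"bowl f2",[plane(c2,p,z).round(3)[:2].tolist() for p in((302,0),(260,65),(192,112))],"f1",[plane(c1,p,z).round(3)[:2].tolist() for p in((413,0),(350,80),(273,118))])
cv2.imwrite("pics/tc.png",cv2.resize(ti[180:330,240:440],None,fx=4,fy=4,interpolation=cv2.INTER_CUBIC))
E
```

```text
box corner (array([0.52762976, 0.02715633, 0.00259841]), [0.20383648496538556, 0.2038364849655059])
0.05 f1 box edge [0.613 0.006 0.05 ] [0.541 0.021 0.05 ] f2 [0.537 0.013 0.05 ] [0.617 0.007 0.05 ]
0.1 f1 box edge [0.613 0.003 0.1  ] [0.549 0.016 0.1  ] f2 [ 0.546 -0.001  0.1  ] [ 0.616 -0.005  0.1  ]
0.15 f1 box edge [ 0.612 -0.     0.15 ] [0.557 0.011 0.15 ] f2 [ 0.554 -0.014  0.15 ] [ 0.615 -0.018  0.15 ]
0.1 bowl f2 [[0.693, -0.079], [0.646, -0.045], [0.61, 0.012]] f1 [[0.692, -0.086], [0.634, -0.039], [0.605, 0.023]]
0.15 bowl f2 [[0.682, -0.082], [0.641, -0.053], [0.61, -0.003]] f1 [[0.681, -0.077], [0.631, -0.037], [0.605, 0.017]]
0.2 bowl f2 [[0.67, -0.084], [0.636, -0.06], [0.61, -0.018]] f1 [[0.669, -0.068], [0.627, -0.034], [0.605, 0.012]]
0.23 bowl f2 [[0.664, -0.086], [0.633, -0.064], [0.61, -0.027]] f1 [[0.662, -0.063], [0.625, -0.033], [0.606, 0.008]]
```

View pics/tc.png

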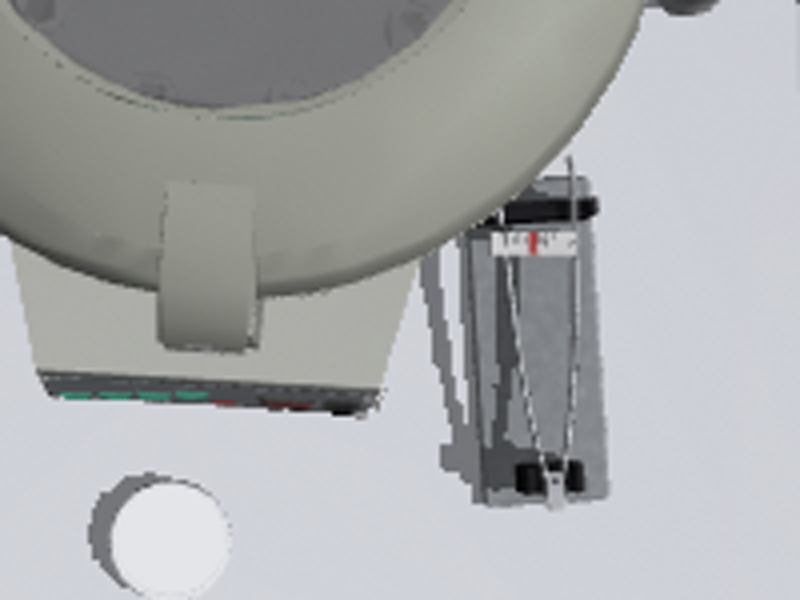

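The bowl and control box crowd the left side of the upright gripper body (190 mm wide along y). I'll tilt the tool back 30° about its closing axis to clear them, but check the box height first.

```bash
python3 - <<'E'
from h import *
s=env.camera_model("side");t=env.camera_model("top")
print("bottom corner side/top",proj(s,[.5276,.027,0]),proj(t,[.5276,.027,0]))
print(tri([(t,(335.75,276)),(s,(347,229))]), tri([(t,(333.75,283.5)),(s,(350,258))]))
for z in (.08,.1,.13,.15): print(z,proj(s,[.55,.02,z]),proj(t,[.55,.02,z]),plane(t,(344,246),z))
R=Ro.from_euler("xyz",[180,0,1.9],degrees=True)*Ro.from_rotvec([0,np.radians(0),0])
for th in(30,40):
    Rt=R*Ro.from_rotvec([0,-np.radians(th),0]);print(th,"tool z",Rt.apply([0,0,1]).round(3),"x",Rt.apply([1,0,0]).round(3))
    G=np.array([.592,-.063,.045])
    for k in ([37.5,-95,-55],[37.5,-95,-120],[-37.5,-95,-55],[9.5,0,15],[-9.5,0,15]): print(k,(G+Rt.apply(np.array(k)/1e3)).round(3))
    TC=G+Rt.apply([0,0,.046]);TC=TC-Rt.apply([0,.001,0]);print("TCP",TC.round(4),"rpy",Rt.as_euler("xyz",degrees=True).round(2))
    print("pre (100 back)",(TC-Rt.apply([0,0,.1])).round(4))
    t0,R0=tool();print("dr",(R0.inv()*Rt).as_rotvec().round(4),"shift tgt axes",(Rt.inv().apply(TC-Rt.apply([0,0,.1])-t0)*1e3).round(1))
E
```

```text
bottom corner side/top [351.2854494  259.34126302] [331.84904917 283.33602694]
(array([0.54360708, 0.02288954, 0.08813317]), [0.02513987457701011, 0.02513987457682045]) (array([0.52976595, 0.0244613 , 0.00281002]), [3.0067194547713156, 3.0067194547713796])
0.08 [345.53757314 230.9616886 ] [336.84581311 272.91641862] [0.60584062 0.00365415 0.08      ]
0.1 [345.50215024 224.31438931] [337.41494141 272.84516586] [0.60478096 0.0050997  0.1       ]
0.13 [345.44824976 214.19967255] [338.30609205 272.73359711] [0.60319148 0.00726801 0.13      ]
0.15 [345.41179498 207.35873686] [338.92672601 272.65589603] [0.60213183 0.00871356 0.15      ]
30 tool z [-0.5   -0.017 -0.866] x [ 0.866  0.029 -0.5  ]
[37.5, -95, -55] [0.649 0.034 0.074]
[37.5, -95, -120] [0.681 0.035 0.13 ]
[-37.5, -95, -55] [0.584 0.032 0.111]
[9.5, 0, 15] [ 0.593 -0.063  0.027]
[-9.5, 0, 15] [ 0.576 -0.064  0.037]
TCP [ 0.569  -0.0628  0.0052] rpy [180.   30.    1.9]
pre (100 back) [ 0.619  -0.0611  0.0918]
dr [-0.0069 -0.5234 -0.0211] shift tgt axes [168.1 -36.3 111. ]
40 tool z [-0.642 -0.021 -0.766] x [ 0.766  0.025 -0.643]
[37.5, -95, -55] [0.653 0.034 0.063]
[37.5, -95, -120] [0.695 0.035 0.113]
[-37.5, -95, -55] [0.595 0.032 0.111]
[9.5, 0, 15] [ 0.59  -0.063  0.027]
[-9.5, 0, 15] [ 0.575 -0.064  0.04 ]
TCP [ 0.5624 -0.063   0.0098] rpy [180.   40.    1.9]
pre (100 back) [ 0.6267 -0.0608  0.0864]
dr [-0.0087 -0.6979 -0.0206] shift tgt axes [194.2 -36.3  79.3]
```

```bash
cat > g.py <<'E'
from h import *
def plan(th,G,yaw,back,tipoff=.041):
    Rt=Ro.from_euler("xyz",[180,0,yaw],degrees=True)*Ro.from_rotvec([0,np.radians(th),0])
    TC=np.array(G)+Rt.apply([0,-.001,tipoff]);P=TC-Rt.apply([0,0,back]);t0,R0=tool()
    print("TCP",TC.round(4),"pre",P.round(4),"dr",(R0.inv()*Rt).as_rotvec().round(4),"shift target axes",(Rt.inv().apply(P-t0)*1e3).round(1),"shift now axes",(R0.inv().apply(P-t0)*1e3).round(1))
    return Rt,TC
E
python3 - <<'E'
from g import *
G=[.587,-.0632,.045];Rt,TC=plan(25,G,1.9,.1)
print(Rt.apply([0,0,1]).round(3),Rt.apply([1,0,0]).round(3))
for k in([37.5,-95,-61],[-37.5,-95,-61]): print((G+Rt.apply(np.array(k)/1e3)).round(3))
E
```

```text
TCP [ 0.6043 -0.0616  0.0078] pre [ 0.562  -0.063   0.0985] dr [ 0.0037  0.4365 -0.0218] shift target axes [-43.3 -36.3 171.2] shift now axes [ 32.3 -36.8 173.5]
[ 0.422  0.014 -0.906] [0.906 0.03  0.423]
[0.592 0.032 0.116]
[0.524 0.03  0.084]
```

Emit:
step_arm(moves=[{"dp": [0, 0, 0], "dr": [0.001, 0.1455, -0.007], "fingers": 0.3}, {"dp": [0, 0, 0], "dr": [0.001, 0.1455, -0.007], "fingers": 0.3}, {"dp": [0, 0, 0], "dr": [0.001, 0.1455, -0.007], "fingers": 0.3}, {"dp": [-14, -12, 40], "dr": [0, 0, 0], "fingers": 0.3}, {"dp": [-14, -12, 40], "dr": [0, 0, 0], "fingers": 0.3}])

```text
time_s: 20.55
tool_pos: [0.5338, -0.0771, 0.1859]
tool_rot: [179.5, -22.2, 1.9]
force: [0.8, -0.4, -0.8]
grip_width: 0.0611
grasp_force: 0.0
```

Emit:
step_arm(moves=[{"dp": [-15, -12, 40], "dr": [0, 0, 0], "fingers": 0.3}, {"dp": [0, 0, 30], "dr": [0, 0, 0], "fingers": 0.3}, {"dp": [0, 0, 21], "dr": [0, 0, 0], "fingers": 0.3}, {"dp": [0, 0, 0], "dr": [0, 0, 0], "fingers": 0.3}, {"dp": [0, 0, 0], "dr": [0, 0, 0], "fingers": 0.3}])

```text
time_s: 21.18
tool_pos: [0.5541, -0.0662, 0.0969]
tool_rot: [179.6, -22.2, 1.8]
force: [-0.4, 0.2, 0.6]
grip_width: 0.0609
grasp_force: 0.0
```

```bash
python3 - <<'E'
from g import *
plan(25,[.587,-.0632,.045],1.9,0);print(tool()[0],env.get_obs()["force"])
E
```

```text
TCP [ 0.6043 -0.0616  0.0078] pre [ 0.6043 -0.0616  0.0078] dr [ 0.0076  0.0492 -0.0012] shift target axes [  7.9  -2.9 102. ] shift now axes [ 12.9  -3.7 101.4]
[ 0.55414669 -0.06618798  0.09689874] [-0.42816165  0.22556008  0.59290281]
```

Emit:
step_arm(moves=[{"dp": [0, 0, 0], "dr": [0.0076, 0.049, -0.001], "fingers": 0.3}, {"dp": [8, -3, 20], "dr": [0, 0, 0], "fingers": 0.3}, {"dp": [0, 0, 20], "dr": [0, 0, 0], "fingers": 0.3}, {"dp": [0, 0, 0], "dr": [0, 0, 0], "fingers": 0.3}, {"dp": [0, 0, 0], "dr": [0, 0, 0], "fingers": 0.3}])

```text
time_s: 21.8
tool_pos: [0.5781, -0.0633, 0.0643]
tool_rot: [180.0, -25.0, 1.8]
force: [-0.2, -0.3, 0.5]
grip_width: 0.061
grasp_force: 0.0
```

```bash
python3 - <<'E'
from g import *
plan(25,[.587,-.0632,.045],1.9,0);print(tool()[0],env.get_obs()["force"])
c,im=snap("wrist","g1")
T,R=tool();print("tip mid px",proj(c,T+R.apply([0,.001,-.031])),"forceps origin/red/sdot px",proj(c,[.592,-.0632,.045]),proj(c,[.6186,-.0574,.0507]),proj(c,[.6179,-.0787,.0507]))
m=((im[:,:,2]>140)&(im[:,:,1]<70));y,x=np.nonzero(m);print(len(x),np.median(x),np.median(y))
E
```

```text
TCP [ 0.6043 -0.0616  0.0078] pre [ 0.6043 -0.0616  0.0078] dr [ 0.0009 -0.0001 -0.0012] shift target axes [-0.1 -0.8 62.2] shift now axes [-0.1 -0.9 62.2]
[ 0.57813399 -0.06329317  0.06428835] [-0.18358334 -0.33098279  0.46755466]
tip mid px [331.54711798 309.26332415] forceps origin/red/sdot px [328.96999842 258.53333716] [319.74846878 207.75998804] [359.40412301 210.24951362]
115 320.0 208.0
```

Emit:
step_arm(moves=[{"dp": [0, -0.8, 20], "dr": [0, 0, 0], "fingers": 0.3}, {"dp": [0, 0, 20], "dr": [0, 0, 0], "fingers": 0.3}, {"dp": [0, 0, 14], "dr": [0, 0, 0], "fingers": 0.3}, {"dp": [0, 0, 8], "dr": [0, 0, 0], "fingers": 0.3}, {"dp": [0, 0, 0], "dr": [0, 0, 0], "fingers": 0.3}])

```text
time_s: 22.48
tool_pos: [0.6039, -0.0614, 0.007]
tool_rot: [-180.0, -24.9, 1.8]
force: [1.3, 0.4, -0.4]
grip_width: 0.0612
grasp_force: 0.0
```

```bash
python3 - <<'E'
from g import *
plan(25,[.587,-.0632,.045],1.9,0);print(tool()[0],env.get_obs()["force"])
c,im=snap("wrist","g2");g=cv2.cvtColor(im,cv2.COLOR_BGR2GRAY)
T,R=tool();print("tip L/R px",proj(c,T+R.apply([0,-.0295,-.031])),proj(c,T+R.apply([0,.0315,-.031])),"origin px",proj(c,[.592,-.0632,.045]))
print("pads edges at +x side of tip",proj(c,T+R.apply([.0095,.0,-.031])))
for r in(270,280,290,300,310): print(r,g[r,200:460:5])
E
```

```text
TCP [ 0.6043 -0.0616  0.0078] pre [ 0.6043 -0.0616  0.0078] dr [ 0.0002  0.0012 -0.0013] shift target axes [ 0.7  0.2 -0.6] shift now axes [ 0.7  0.2 -0.6]
[ 0.60387105 -0.06144829  0.00704436] [ 1.33244212  0.39587521 -0.43451653]
tip L/R px [259.18266181 309.0696737 ] [403.69488682 309.06472624] origin px [332.47067639 306.70612241]
pads edges at +x side of tip [329.08237759 288.17813011]
270 [133 133 133 133 133 133 134 133 133 133 133 133 101  91  92  91  93 112
  70  92  91  91  91  91 153 149 148 152 147 148 151 150 148 149 148 107
 102 151 154 152 166 208 208 207 207 208 207 207 208 207 207 207]
280 [133 133 133 133 133 133 133 133 133 133 133 134  96  86  88  91  91 113
  65  90  90  92  93  92  90  87  90  89  90 104 152 152 154 150 145 110
 102 153 149 150 161 208 208 207 208 207 207 207 207 207 208 207]
290 [133 133 133 133 133 133  38  23 133 133 133 133  85  95  93  96  92 112
  75  89  93  93  92  90  92  90  92  94  93  92 117 150 152 153 130 113
 107 154 151 151 162 207 208  35  51 207 207 207 207 208 207 207]
300 [133 133 133 133 133  11  13  14  19  20  33 133  69  91  92  91  90 110
  91  94  90  91  95  95  93  88  91  89  90  91 104 150 153 153  92 114
 109 146 155 159  90  19  19  20  12  12 207 207 207 207 207 207]
310 [133 133 133 133  13  13  14  20  19  17  16 133  72  92  89  87  89 106
  98  94  94  95  96  92  91  93  94  95  94  93  95 105 153 148  67 112
 124 148 152 155  18  17  20  21  18   9  10 207 207 207 207 207]
```

Emit:
step_arm(moves=[{"dp": [0, 1.3, 0], "dr": [0, 0, 0], "fingers": 0.4}, {"dp": [0, 0, 0], "dr": [0, 0, 0], "fingers": 0.5}, {"dp": [0, 0, 0], "dr": [0, 0, 0], "fingers": 0.58}, {"dp": [0, 0, 0], "dr": [0, 0, 0], "fingers": 0.62}, {"dp": [0, 0, 0], "dr": [0, 0, 0], "fingers": 0.65}], squeeze=20)

```text
time_s: 23.15
tool_pos: [0.6041, -0.0627, 0.0071]
tool_rot: [-180.0, -25.0, 1.8]
force: [0.3, 0.6, 1.0]
grip_width: 0.0323
grasp_force: 4.2
```

Emit:
step_arm(moves=[{"dp": [0, 0, 0], "dr": [0, 0, 0], "fingers": 0.67}, {"dp": [0, 0, 0], "dr": [0, 0, 0], "fingers": 0.7}, {"dp": [0, 0, 0], "dr": [0, 0, 0], "fingers": 0.7}, {"dp": [0, 0, 0], "dr": [0, 0, 0], "fingers": 0.7}, {"dp": [0, 0, 0], "dr": [0, 0, 0], "fingers": 0.7}])

```text
time_s: 23.78
tool_pos: [0.6042, -0.0628, 0.0071]
tool_rot: [-180.0, -25.0, 1.8]
force: [0.8, -0.5, 1.5]
grip_width: 0.0263
grasp_force: 7.2
```

```bash
python3 - <<'E'
from g import *
o=env.get_obs();print(o["force"],o["grip_width"],o["grasp_force"])
c,im=snap("wrist","g3");hsv=cv2.cvtColor(im,cv2.COLOR_BGR2HSV);g=hsv[:,:,2]
m=((im[:,:,2]>140)&(im[:,:,1]<70)&(im[:,:,0]<90));y,x=np.nonzero(m);print("red",len(x),x.min(),x.max(),y.min(),y.max())
for r in range(y.min()-4,y.max()+6,3): print(r,g[r,270:400:3])
E
```

```text
[ 0.84016701 -0.53932716  1.53719513] 0.026263897450822922 7.219913229346275
red 232 293 300 228 256
224 [ 15  17  16  17  16  14  16  16 122  93  48  18  20  21  19  17  18  20
  18  18  19  18  21  19  20  19  20  66 189 105  19  19  18  19  20  19
  19  19  19  19  37 156 177 217]
227 [211 211 210  83 209 210 212 213 192 193 193 213 213 214 214  27 214 214
 215 215 215 215 215 215 216 214 214 214 214 170 161 160 160 159 159 160
 162 160 159 157 160 164 166 217]
230 [114 216 214  84 213 213  91 215 189 189 189 214  59 214 214  38 215 215
  98 215 215 215 215 215 215 215 215 215 215 174 161 162 159 158 160 163
 166 165 162 161 161 165 165 217]
233 [108 215 214 102 213 212  85 214 189 189 189 214  40 214 214  42 215 214
  82 215 215 215 215 215 216 216 215 215 215 176 161 161 161 160 161 164
 166 166 165 163 163 166 169 218]
236 [108 214 214 107 213 213  84 214 189 189 188 215  41 215 215  41 215 215
  82 214 214 214 214 215 216 216 216 215 215 177 161 162 162 163 162 161
 164 166 164 162 163 170 168 217]
239 [127 214 214 106 213 213  84 214 188 189 189 215  42 215 214  42 215 214
  
[... 692 characters left out ...]
4 187 188 188 216 216 215 215 214 214 213
 213 213 213 213 213 214 214 215 216 216 216 197 164 164 164 163 163 164
 164 166 167 166 164 168 175 217]
254 [216 142 142 142 142 215 215 215 189 189 189 216 216 216 216 215 215 213
 213 213 213 213 213 214 214 215 215 216 216 147 163 164 164 160 160 161
 160 162 162 163 163 168 173 217]
257 [137 137 137 137 136 163 209 210 201 201 201 209 211 210 210 209 209 208
 208 207 207 208 208 208 209 164 209 217 217 119 159 163 163 159 160 160
 158 156 158 161 164 167 173 217]
260 [ 99  99 100 100 101 100  99  98 164 202  99 100 100 101  99  98 160 159
 160 160 158 159 162 162 162 161 161 116 126 120 158 161 162 161 163 162
 157 155 158 162 165 167 172 217]
```

Gripped at 26.3 mm and 7.2 N, with the left arm running under the middle of the red band (cols 293–300). Lift straight up, then draw back.

Emit:
step_arm(moves=[{"dp": [3, 0, -6], "dr": [0, 0, 0], "fingers": 0.7}, {"dp": [4, 0, -9], "dr": [0, 0, 0], "fingers": 0.7}, {"dp": [5, 0, -10.5], "dr": [0, 0, 0], "fingers": 0.7}, {"dp": [4, 0, -9], "dr": [0, 0, 0], "fingers": 0.7}, {"dp": [0, 0, 0], "dr": [0, 0, 0], "fingers": 0.7}])

```text
time_s: 24.45
tool_pos: [0.6045, -0.0633, 0.0461]
tool_rot: [180.0, -25.0, 1.8]
force: [-0.1, -0.9, -0.5]
grip_width: 0.0263
grasp_force: 6.6
```

```bash
python3 - <<'E'
from g import *
o=env.get_obs();print(o["tool_pos"],o["tool_rot"],o["force"],o["grip_width"],o["grasp_force"])
c,im=snap("wrist","g4");g=cv2.cvtColor(im,cv2.COLOR_BGR2HSV)[:,:,2]
m=((im[:,:,2]>140)&(im[:,:,1]<70)&(im[:,:,0]<90));y,x=np.nonzero(m);print("red",len(x),x.min(),x.max(),y.min(),y.max())
T,R=tool();print("tips px expect",proj(c,[.668,-.05,.064]),proj(c,[.668,-.07,.064]))
E
```

```text
[ 0.60446185 -0.06330304  0.04614555] [179.96043962 -25.03021491   1.80590355] [-0.08478429 -0.88476549 -0.49821032] 0.02633249447429871 6.570793837308884
red 220 294 301 229 256
tips px expect [304.7122003  144.43730374] [347.03321622 145.68193386]
```

Emit:
step_arm(moves=[{"dp": [-14, 0, -6.5], "dr": [0, 0, 0], "fingers": 0.7}, {"dp": [-20, 0, -9.3], "dr": [0, 0, 0], "fingers": 0.7}, {"dp": [-20, 0, -9.3], "dr": [0, 0, 0], "fingers": 0.7}, {"dp": [5, 0, -25], "dr": [0, 0, 0], "fingers": 0.7}, {"dp": [10, 0, -34], "dr": [0, 0, 0], "fingers": 0.7}])

```text
time_s: 25.12
tool_pos: [0.5315, -0.0646, 0.1039]
tool_rot: [-179.9, -24.8, 1.8]
force: [0.4, 0.2, -0.1]
grip_width: 0.0262
grasp_force: 6.6
```

Emit:
step_arm(moves=[{"dp": [10, 0, -34], "dr": [0, 0, 0], "fingers": 0.7}, {"dp": [10, 0, -34], "dr": [0, 0, 0], "fingers": 0.7}, {"dp": [10, 0, -34], "dr": [0, 0, 0], "fingers": 0.7}, {"dp": [10, 0, -30], "dr": [0, 0, 0], "fingers": 0.7}, {"dp": [0, 0, 0], "dr": [0, 0, 0], "fingers": 0.7}])

```text
time_s: 25.75
tool_pos: [0.5268, -0.0638, 0.2274]
tool_rot: [-179.9, -24.9, 2.3]
force: [0.4, 0.3, -0.9]
grip_width: 0.0265
grasp_force: 6.7
```

```bash
python3 - <<'E'
from g import *
o=env.get_obs();print(o["tool_pos"],o["tool_rot"],o["qpos"].round(1),o["force"],o["grip_width"],o["grasp_force"])
c,im=snap("wrist","g5");g=cv2.cvtColor(im,cv2.COLOR_BGR2HSV)[:,:,2]
m=((im[:,:,2]>140)&(im[:,:,1]<70)&(im[:,:,0]<90));y,x=np.nonzero(m);print("red",len(x),x.min(),x.max(),y.min(),y.max())
# rotate about base: target G above station at height, tilt 25
u=np.array([np.cos(np.radians(37.2)),np.sin(np.radians(37.2))]);d=np.array([.5083,.4494])
G=np.r_[d-.080*u-.03*u,.26];Rt=Ro.from_euler("xyz",[180,0,37.2],degrees=True)*Ro.from_rotvec([0,np.radians(25),0])
T,R=tool();TC=G+Rt.apply([0,0,.041]);print("T",TC)
# waypoints: arc in radius, yaw linear, N rows
N=12;r0,a0=np.hypot(*T[:2]),np.arctan2(T[1],T[0]);r1,a1=np.hypot(*TC[:2]),np.arctan2(TC[1],TC[0]);yaw0=o["tool_rot"][2]
print(r0,r1,np.degrees([a0,a1]),yaw0)
p,Rp=T,R
for k in range(1,N+1):
    f=k/N;a=a0+f*(a1-a0);r=r0+f*(r1-r0);q=np.r_[r*np.cos(a),r*np.sin(a),T[2]+f*(TC[2]-T[2])]
    Rq=Ro.from_euler("xyz",[180,0,yaw0+f*(37.2-yaw0)],degrees=True)*Ro.from_rotvec([0,np.radians(25),0])
    print(k,(Rp.inv().apply(q-p)*1e3).round(1).tolist(),(Rp.inv()*Rq).as_rotvec().round(4).tolist());p,Rp=q,Rq
E
```

```text
[ 0.52681065 -0.06375005  0.22738139] [-179.91114108  -24.94935488    2.27864222] [ 17.4 -17.3  -8.3 118.6  -9.   54.2 -75.1] [ 0.38498656  0.26034266 -0.91786076] 0.026470921821929245 6.6585733741521835
red 219 140 301 229 276
T [0.43448346 0.3933702  0.22284138]
0.5292044568853826 0.5861023712201107 [-6.95628357 42.15688549] 2.278642220545829
1 [8.5, -37.1, 4.2] [0.0202, 0.0044, -0.0471]
2 [7.8, -37.6, 3.9] [0.0215, 0.0, -0.046]
3 [7.1, -38.1, 3.5] [0.0215, 0.0, -0.046]
4 [6.4, -38.6, 3.2] [0.0215, -0.0, -0.046]
5 [5.7, -39.1, 2.9] [0.0215, 0.0, -0.046]
6 [5.0, -39.5, 2.5] [0.0215, 0.0, -0.046]
7 [4.3, -40.0, 2.2] [0.0215, 0.0, -0.046]
8 [3.5, -40.4, 1.9] [0.0215, -0.0, -0.046]
9 [2.7, -40.8, 1.5] [0.0215, 0.0, -0.046]
10 [2.0, -41.2, 1.1] [0.0215, 0.0, -0.046]
11 [1.2, -41.6, 0.8] [0.0215, 0.0, -0.046]
12 [0.4, -42.0, 0.4] [0.0215, 0.0, -0.046]
```

Emit:
step_arm(moves=[{"dp": [18, 0, -5], "dr": [0, 0, 0], "fingers": 0.7}, {"dp": [8, -37, 4], "dr": [0.02, 0.004, -0.047], "fingers": 0.7}, {"dp": [7, -37.5, 3.5], "dr": [0.0215, 0, -0.046], "fingers": 0.7}, {"dp": [6.5, -38, 3], "dr": [0.0215, 0, -0.046], "fingers": 0.7}, {"dp": [6, -38.5, 3], "dr": [0.0215, 0, -0.046], "fingers": 0.7}])

```text
time_s: 26.42
tool_pos: [0.5514, 0.0873, 0.2337]
tool_rot: [-180.0, -24.7, 13.7]
force: [0.8, -0.3, 0.0]
grip_width: 0.0265
grasp_force: 6.6
```

Emit:
step_arm(moves=[{"dp": [5, -39, 2.5], "dr": [0.0215, 0, -0.046], "fingers": 0.7}, {"dp": [4.5, -39.5, 2.2], "dr": [0.0215, 0, -0.046], "fingers": 0.7}, {"dp": [4, -40, 2], "dr": [0.0215, 0, -0.046], "fingers": 0.7}, {"dp": [3.5, -40.5, 1.8], "dr": [0.0215, 0, -0.046], "fingers": 0.7}, {"dp": [2.5, -41, 1.3], "dr": [0.0215, 0, -0.046], "fingers": 0.7}])

```text
time_s: 27.05
tool_pos: [0.5053, 0.2819, 0.233]
tool_rot: [-180.0, -24.7, 28.2]
force: [-0.2, -0.3, -0.2]
grip_width: 0.0265
grasp_force: 6.6
```

Emit:
step_arm(moves=[{"dp": [2, -41, 1], "dr": [0.0215, 0, -0.046], "fingers": 0.7}, {"dp": [1, -41.5, 0.8], "dr": [0.0215, 0, -0.046], "fingers": 0.7}, {"dp": [0.5, -42, 0.4], "dr": [0.0215, 0, -0.046], "fingers": 0.7}, {"dp": [0, 0, 0], "dr": [0, 0, 0], "fingers": 0.7}, {"dp": [0, 0, 0], "dr": [0, 0, 0], "fingers": 0.7}])

```text
time_s: 27.68
tool_pos: [0.4459, 0.3889, 0.2334]
tool_rot: [-180.0, -24.8, 36.8]
force: [-0.2, -0.2, -0.4]
grip_width: 0.0264
grasp_force: 6.7
```

```bash
cat > tips.py <<'E'
from g import *
def dk(name):
    c,im=snap("wrist",name);o=env.get_obs();T,R=tool();print(T.round(4),np.round(o["tool_rot"],2),"grip",o["grip_width"],o["grasp_force"],"q",o["qpos"].round(1))
    return c,im,T,R
E
python3 - <<'E'
from tips import *
c,im,T,R=dk("h1")
# expected tip points: forceps frame: horizontal along tool-x heading; G at tcp-41z ; tip +80, -18
yaw=np.radians(env.get_obs()["tool_rot"][2]);u=np.array([np.cos(yaw),np.sin(yaw),0]);v=np.array([-u[1],u[0],0])
G=T-R.apply([0,-.001,.041]);tm=G+.080*u-np.array([0,0,.018])
print("G",G,"tip mid",tm,"disc stn px",proj(c,[.5083,.4494,.039]))
for s in(.010,0,-.010): print("tip px",proj(c,tm+s*v))
m=((im[:,:,2]>140)&(im[:,:,1]<70)&(im[:,:,0]<90));y,x=np.nonzero(m[:,250:400]);print("red",x.min()+250,x.max()+250,y.min(),y.max())
q=proj(c,tm).astype(int);g=cv2.cvtColor(im,cv2.COLOR_BGR2GRAY)
for r in range(q[1]-12,q[1]+16,3): print(r,g[r,q[0]-44:q[0]+44:2])
print(q)
E
```

```text
[0.4463 0.3886 0.2337] [-179.96  -24.8    36.75] grip 0.026146228264603562 6.663794293999672 q [ -1.3 -10.9 -39.3 110.9  -6.2  52.9 -92.2]
G [0.43311857 0.3774859  0.27092909] tip mid [0.49721788 0.4253532  0.25292909] disc stn px [315.4619567  204.39113799]
tip px [309.68284155 146.66146155]
tip px [331.07473185 146.66860526]
tip px [352.47055883 146.67575029]Traceback (most recent call last):
  File "<stdin>", line 8, in <module>
    return umr_minimum(a, axis, None, out, keepdims, initial, where)
ValueError: zero-size array to reduction operation minimum which has no identity
```

```bash
python3 - <<'E'
from tips import *
c,im=load("h1");h=cv2.cvtColor(im,cv2.COLOR_BGR2HSV)
m=((h[:,:,0]<8)|(h[:,:,0]>172))&(h[:,:,1]>140)&(h[:,:,2]>50);m[:,:200]=0;m[:,420:]=0;y,x=np.nonzero(m);print("red",len(x),x.min(),x.max(),y.min(),y.max())
g=h[:,:,2];g4=cv2.cvtColor(load("g4")[1],cv2.COLOR_BGR2HSV)[:,:,2]
for r in list(range(128,172,4))+[190,210,222,260,266]: print(r,g[r,286:374:2])
E
```

```text
red 223 294 301 229 256
128 [140 140 140 140 140 140 140 140 140 140 140 139 140 140 140 140 140 140
 140 139 140 140 140 139 139 143 214 214 214 214 214 214 214 214 214 214
 214 214 214 214 214 214 214 214]
132 [140 139 140 139 140 140 140 140 140 140 140 140 139 140 140 140 139 140
 139 139 140 140 140 140 140 140 174 214 214 214 214 214 214 213 213 214
 214 214 214 214 214 214 214 214]
136 [140 140 140 140 140 140 140 140 140 140 140 140 139 140 140 140 140 140
 137 118 118 118 118 119 119 125 189 189 189 189 188 189 189 189 189 189
 189 162 162 162 193 214 214 214]
140 [ 35  35  34  34  34  35  35  35  34  34  35  35  35  34  35  35  35  35
  35  34  35  35  34  35  35  35  34  34  35  35  34  34  35  35  34  35
  35  35  35  34  35 108 214 215]
144 [ 35  35  36  36  35  36  36  35  36  36  36  35  35  35  35  36  36  37
  36  35  36  36  37  36  36  36  36  35  37  36  36  36  36  36  36  36
  36  36  36  36  35 108 214 214]
148 [ 38  37  36  36  37  37  37  37  36  36  37  37  36  37  37  37  37  37
  38  38  36  37  38  37  36  37  36  36  37  36  37  37  38  37  37  38
  38  
[... 1167 characters left out ...]
0 213 164 128 128 128 128 128 129 128 128
 128 128 131 210 213 213 213 213 213 213 162 140 148 144  44 140 166 102
  39  38  38  38  38  37  37  38]
222 [ 81 166 213 213 133  55  54 102 214 214 213 213 214 213 213 213 213 214
 213 213 214 214 213 214 213 163 141 140 158 148  39  39  44 134 181 114
  39  38  39  38  39  39  38  38]
260 [215 215 215 215 129 117 109 142 216 216 216 216 216 215 216 216 216 216
 216 216 216 216 216 216 216 216 216 216 216 216 216 216 211  88 118 117
 216 217 216 216 216 216 216 216]
266 [215 215 215 208 111 113 107  95 216 215 216 215 216 216 216 215 215 216
 216 216 217 217 216 216 216 216 217 216 216 216 217 216 182 105 114 111
 132 217 217 216 216 216 216 216]
```

Tips found: wires at cols 298–304 and 347–353, row about 152. The inner gap is 43 px against 42.8 px predicted for 20 mm. The pointer arm (about 297) is centred in the red band (294–301). Next I work out the shift to the disc.

```bash
python3 - <<'E'
from tips import *
c,_=load("h1");T,R=tool()
M=plane(c,(326,152),.2535);print("tip mid",M,"gap mm",np.linalg.norm(plane(c,(347.5,154),.2535)-plane(c,(304.3,154),.2535))*1e3)
w=np.array([.5083,.4494,.057])-np.array([M[0],M[1],.2535]);print("world",w.round(4),"tool",(R.inv().apply(w)*1e3).round(1),"tool horizontal only",(R.inv().apply([w[0],w[1],0])*1e3).round(1),"down 100",(R.inv().apply([0,0,-.1])*1e3).round(1))
E
```

```text
tip mid [0.49355034 0.42557195 0.2535    ] gap mm 20.083155959367318
world [ 0.0147  0.0238 -0.1965] tool [-58.8 -10.1 189.3] tool horizontal only [ 23.7 -10.3  10.9] down 100 [-42.    0.1  90.8]
```

Align horizontally first, then descend 165 mm of the 196 mm.

Emit:
step_arm(moves=[{"dp": [12, -5, 5.5], "dr": [0, 0, 0], "fingers": 0.7}, {"dp": [11.7, -5.3, 5.4], "dr": [0, 0, 0], "fingers": 0.7}, {"dp": [-10, 0, 22], "dr": [0, 0, 0], "fingers": 0.7}, {"dp": [-15, 0, 32], "dr": [0, 0, 0], "fingers": 0.7}, {"dp": [-15, 0, 32], "dr": [0, 0, 0], "fingers": 0.7}])

```text
time_s: 28.35
tool_pos: [0.4612, 0.4128, 0.139]
tool_rot: [-180.0, -24.9, 36.7]
force: [0.9, -0.4, -0.3]
grip_width: 0.0264
grasp_force: 6.7
```

Emit:
step_arm(moves=[{"dp": [-15, 0, 32], "dr": [0, 0, 0], "fingers": 0.7}, {"dp": [-9, 0, 20], "dr": [0, 0, 0], "fingers": 0.7}, {"dp": [-5, 0, 12], "dr": [0, 0, 0], "fingers": 0.7}, {"dp": [0, 0, 0], "dr": [0, 0, 0], "fingers": 0.7}, {"dp": [0, 0, 0], "dr": [0, 0, 0], "fingers": 0.7}])

```text
time_s: 28.98
tool_pos: [0.4614, 0.4147, 0.0707]
tool_rot: [-179.9, -25.0, 36.8]
force: [0.6, 0.6, -0.8]
grip_width: 0.0262
grasp_force: 6.7
```

```bash
cat > meas.py <<'E'
from tips import *
import sys
c,im,T,R=dk(sys.argv[1]);h=cv2.cvtColor(im,cv2.COLOR_BGR2HSV);g=h[:,:,2]
p=proj(c,[.5083,.4494,.039]);x,y=p.astype(int)
m=((h[:,:,1]<50)&(h[:,:,2]>110)).astype(np.uint8);mm=np.zeros_like(m);mm[y-9:y+10,x-8:x+9]=m[y-9:y+10,x-8:x+9]
k,l,st,ce=cv2.connectedComponentsWithStats(mm);print("disc pred",p.round(1),[(ce[i].round(1).tolist(),st[i].tolist()) for i in range(1,k)])
for r in range(136,196,4): print(r,g[r,286:374:2])
red=((h[:,:,0]<8)|(h[:,:,0]>172))&(h[:,:,1]>140)&(h[:,:,2]>50);red[:,:280]=0;red[:,320:]=0;Y,X=np.nonzero(red);print("red",X.min(),X.max(),Y.min(),Y.max())
E
python3 meas.py h2
```

```text
[0.4615 0.415  0.071 ] [-179.95  -24.99   36.86] grip 0.026193732209413546 6.659461185336113 q [  -3.2    5.   -45.   119.2   14.5   33.3 -110.9]
disc pred [328.  186.6] [([328.4, 187.3], [323, 182, 11, 11, 91])]
136 [ 20  22  21  21  22  22  22  22  36 146 162 169 146 138 136 136 135 135
 133 133 131 130 128 127 125 124 123 122 120 119 123 149 172 153  61  35
  35  35  26  36  35  35  35  35]
140 [ 21  22  20  22  26 147 171 167 146 139 139 138 137 137 138 139 138 138
 138 138 138 138 138 138 138 138 138 138 137 197 136 112 110 109 109 130
 169 157  22  21  23  26  34  36]
144 [117 106  36 156 170 139 139 139 140 138 138 138 138 138 138 138 138 138
 138 138 138 138 138 138 138 138 138 138 138 138 142 212 212 207 174 103
 101 103 127 168  87 172 181 185]
148 [138 184 163 138 138 138 138 138 138 138 138 138 138 138 138 138 138 138
 137 138 138 138 138 138 138 138 138 138 138 138 138 203 212 212 211 212
 211 193  93  91 118 197 202 194]
152 [156 151 143 146 138 138 136 120 114 138 138 138 138 138 138 138 138 138
 138 138 138 138 138 138 138 138 138 138 138 138 138 136 116 182 212 211
 
[... 1192 characters left out ...]
6  75  75  75  76  75
  75  75  75  75  76  76  75  75  75  76  75  75  75  90  96 103 102  99
 167 212 212 212 212 212 212 212]
184 [140 139 139 137  98 108 115 100  96 139 139  79  76  75  76  75  75  76
  75 108 139 140 139 130  76  75  76  75  75  75  76  77 100 107 115  99
 152 212 212 212 212 212 212 212]
188 [139 139 139 139 103 109 115  89 107 139 137  75  76  75  76  77  77  76
  82 139 138 138 138 138  92  76  76  77  76  75  75  76  88 106 116 103
 208 212 212 212 212 212 212 212]
192 [139 139 139 139 136 110 115  86 139 139 139  77  77  77  77  76  76  77
  77  79 114 131 119  85  77  77  77  77  77  76  77  79 118 110 115 116
 204 212 213 212 212 212 212 212]
red 294 301 228 256
```

```bash
python3 - <<'E'
from tips import *
c,_=load("h2");T,R=tool();z=T[2]+.0198
M=plane(c,(326.2,152.5),z);D=plane(c,(328.4,187.3),.039);print(M,D,"gap",np.linalg.norm(plane(c,(347.4,155),z)-plane(c,(304.8,155),z))*1e3)
w=np.r_[D[:2]-M[:2],.057-z];print(w.round(4),(R.inv().apply(w)*1e3).round(1))
E
```

```text
[0.50894739 0.45119765 0.0908166 ] [0.50809217 0.44896964 0.039     ] gap 19.8111405088432
[-0.0009 -0.0022 -0.0338] [-16.1   1.3  29.8]
```

Emit:
step_arm(moves=[{"dp": [-5, 1.3, 9], "dr": [0, 0, 0], "fingers": 0.7}, {"dp": [-5, 0, 9], "dr": [0, 0, 0], "fingers": 0.7}, {"dp": [-4, 0, 7.5], "dr": [0, 0, 0], "fingers": 0.7}, {"dp": [-2, 0, 4.3], "dr": [0, 0, 0], "fingers": 0.7}, {"dp": [0, 0, 0], "dr": [0, 0, 0], "fingers": 0.7}])

```text
time_s: 29.65
tool_pos: [0.4593, 0.4129, 0.0358]
tool_rot: [-179.9, -24.9, 36.9]
force: [-0.2, -0.5, -0.5]
grip_width: 0.0266
grasp_force: 6.7
```

Emit:
step_arm(moves=[{"dp": [0, 0, 0], "dr": [0, 0, 0], "fingers": 0.7}, {"dp": [0, 0, 0], "dr": [0, 0, 0], "fingers": 0.7}, {"dp": [0, 0, 0], "dr": [0, 0, 0], "fingers": 0.7}, {"dp": [0, 0, 0], "dr": [0, 0, 0], "fingers": 0.7}, {"dp": [0, 0, 0], "dr": [0, 0, 0], "fingers": 0.7}])

```text
time_s: 30.28
tool_pos: [0.4598, 0.4129, 0.0365]
tool_rot: [-180.0, -24.9, 36.9]
force: [-0.7, -1.5, -0.3]
grip_width: 0.0264
grasp_force: 6.7
```

```bash
python3 meas.py h3; python3 - <<'E'
from tips import *
s,si=snap("side","s5");t,ti=snap("top","t5");T,R=tool();print(env.get_obs()["force"])
v=np.array([-.6,.8,0])
for n,c,im in(("side",s,si),("top",t,ti)):
    P=np.array([.5081,.449,.057]);a=proj(c,P+.011*v);b=proj(c,P-.011*v);d=proj(c,[.5081,.449,.039]);print(n,a.round(1),b.round(1),d.round(1))
    x,y=d.astype(int);g=cv2.cvtColor(im,cv2.COLOR_BGR2GRAY);print(y-14,x-14);print(g[y-14:y+8,x-14:x+15])
E
```

```text
[0.4598 0.4129 0.0364] [-179.95  -24.93   36.93] grip 0.025985463203947925 6.6589417308568954 q [  -5.2    8.2  -43.7  121.2   20.5   29.7 -116.2]
disc pred [327.6 163.4] [([328.1, 164.4], [322, 159, 13, 12, 123])]
136 [211 161 141 211 211 211 212 212 212 212 211 138 138 138 138 138 138 138
 138 138 138 138 137 137 138 138 138 138 138 138 138 137 138 138 138 138
 138 138 138 138 138 138 138 172]
140 [138 138 138 138 142 211 211 211 212 211 211 211 160 137 138 137 138 138
 137 138 138 138 138 138 138 138 138 138 138 138 138 138 138 138 138 138
 138 138 138 138 138 138 137 138]
144 [138 138 138 138 138 138 142 211 211 211 207 138 138 138 138 135  93  77
  74  73  74  74  74  74  74  78  91 128 138 138 138 138 138 138 138 138
 138 138 138 138 138 138 137 138]
148 [138 138 138 138 138 138 138 138 142 161 138 138 135  83  74  74  74  74
  74  74  74  74  74  74  74  74  74  74  74  87 138 138 138 138 138 138
 138 138 138 138 138 138 138 138]
152 [138 138 138 138 138 138 138 120 114 137 138  97  74  74  74  74  75  74
  74  74  74  74  74  74  74  75  74  75  74  74  74  90 109 124 138 138
[... 6667 characters left out ...]
103 103 104 102  85  48  47  47  47  54  57  49
   51  74  71  66 103 105 103 104 104 104 104]
 [109 100 103 103 103 103 103 104 102  95 100  60  46  47  47  46  48  49
   49  64  78  84 104 104 104 104 104 104 103]
 [ 79  87 103 103 104 103 102 103  90  75  79  85  47  46  47  47  47  48
   49  54  81  75  82 104 104 104 105 104 105]
 [ 76 122 100 104 103 103 103 103 101  78  81 101  89 102  78  47  47  48
   52  76  88  91  76 104 104 104 104 105 111]
 [ 55 148  95 103 103 103 103 104 102  87  70 103 103 110 150  74  75  77
  101 103 102  88  64  81 104 104 103 104 113]
 [ 28  84 119  97 103 103 104 103 102  82  73  93 103 105 107 102 102 102
  104 104 104 103  92  54  81 104 104 106 126]]
```

```bash
python3 - <<'E'
from tips import *
c,im=load("h3");T,R=tool();z=T[2]+.0199
for r in(152.5,154):
    M=plane(c,(326.2,r),z);D=plane(c,(328.1,164.4),.039);w=np.r_[D[:2]-M[:2],0]
    u=np.array([.8,.6,0]);print(M.round(4),D.round(4),"along u,v mm",w@u*1e3,w@np.array([-.6,.8,0])*1e3,"tool",(R.inv().apply(w)*1e3).round(1))
g=cv2.cvtColor(im,cv2.COLOR_BGR2HSV)[:,:,2];print(g[148:160,296:308]);print(g[148:160,344:356])
# forward model cross-check from rest measurement: tips in tool frame at grasp
Rg=Ro.from_euler("xyz",[-180,-25,1.8],degrees=True);Tg=np.array([.6042,-.0628,.0071])
for o in([.5915,-.0632],[.592,-.063]):
    uu=np.array([np.cos(.0332),np.sin(.0332),0]);tm=np.r_[o,.027]+.075*uu;k=Rg.inv().apply(tm-Tg);print("model tip now",(T+R.apply(k)).round(4))
E
```

```text
[0.5074 0.4496 0.0563] [0.508  0.4489 0.039 ] along u,v mm 0.11441467315026493 -0.959351675363207 tool [0.1 1.  0. ]
[0.5068 0.4492 0.0563] [0.508  0.4489 0.039 ] along u,v mm 0.8432454669596968 -0.9586613770073082 tool [0.8 1.  0.4]
[[138 138 138 138 138 138 142 163 161 137 138 138]
 [138 138 138 138 138 138 137 138 138 138 138 138]
 [138 137 137 138 138 138 138 138 138 138 138 138]
 [138 138 138 137 137 138 138 138 138 138 138 136]
 [138 138 138 136 120 110 114 121 137 138 138 134]
 [138 138 135 110  98  95  95  98 121 138 136 122]
 [138 137 123  92  94  94  94  91 106 137 133  88]
 [138 135 109  90  94  94  92  90 103 135 112  74]
 [138 134  98  92  94  94  92  88 101 133  82  74]
 [138 134  97  93  94  94  92  88  99 122  75  75]
 [138 133  92  92  94  94  91  88 103  98  75  75]
 [138 133  90  93  94  93  90  91 115  78  75  75]]
[[ 87 110 138 138 138 138 138 138 138 138 138 138]
 [ 75  84 119 138 138 138 138 138 138 138 138 138]
 [ 74  75  88 119 138 138 138 138 138 138 138 138]
 [ 74  74  76  89 119 138 138 138 138 138 138 138]
 [ 74  74  74  75  90 120 109 112 124 138 138 138]
 [ 74  74  74  75  85  97  95  96 101 122 138 138]
 [ 73  74  74  74  84  92  94  94  92 101 138 138]
 [ 73  74  74  73  84  91  94  95  92  98 138 138]
 [ 74  74  74  75  84  90  93  94  93  95 128 138]
 [ 74  76  75  76  83  91  94  94  93  93 115 138]
 [ 75  75  75  76  80  89  93  94  94  94 115 138]
 [ 75  75  76  76  78  88  92  94  94  93 107 138]]
model tip now [0.5095 0.4505 0.0562]
model tip now [0.5098 0.4509 0.0562]
```

Centred to within about 1 mm. A small final nudge, then hold.

Emit:
step_arm(moves=[{"dp": [0.3, 0.7, 0], "dr": [0, 0, 0], "fingers": 0.7}, {"dp": [0, 0, 0], "dr": [0, 0, 0], "fingers": 0.7}, {"dp": [0, 0, 0], "dr": [0, 0, 0], "fingers": 0.7}, {"dp": [0, 0, 0], "dr": [0, 0, 0], "fingers": 0.7}, {"dp": [0, 0, 0], "dr": [0, 0, 0], "fingers": 0.7}])

```text
time_s: 31.05
tool_pos: [0.4603, 0.4126, 0.0365]
tool_rot: [-179.9, -24.9, 36.9]
force: [-0.2, -0.3, -0.3]
grip_width: 0.0265
grasp_force: 6.7
```

Emit:
step_arm(moves=[{"dp": [0, 0, 0], "dr": [0, 0, 0], "fingers": 0.7}, {"dp": [0, 0, 0], "dr": [0, 0, 0], "fingers": 0.7}, {"dp": [0, 0, 0], "dr": [0, 0, 0], "fingers": 0.7}, {"dp": [0, 0, 0], "dr": [0, 0, 0], "fingers": 0.7}, {"dp": [0, 0, 0], "dr": [0, 0, 0], "fingers": 0.7}])

```text
time_s: 31.68
tool_pos: [0.4604, 0.4126, 0.0366]
tool_rot: [-180.0, -24.9, 36.9]
force: [-0.1, 1.3, -0.0]
grip_width: 0.0266
grasp_force: 6.7
```

Emit:
step_arm(moves=[{"dp": [0, 0, 0], "dr": [0, 0, 0], "fingers": 0.7}, {"dp": [0, 0, 0], "dr": [0, 0, 0], "fingers": 0.7}, {"dp": [0, 0, 0], "dr": [0, 0, 0], "fingers": 0.7}, {"dp": [0, 0, 0], "dr": [0, 0, 0], "fingers": 0.7}, {"dp": [0, 0, 0], "dr": [0, 0, 0], "fingers": 0.7}])

```text
time_s: 32.3
tool_pos: [0.4604, 0.4126, 0.0365]
tool_rot: [-179.9, -24.9, 36.9]
force: [-0.9, -0.6, -0.9]
grip_width: 0.0264
grasp_force: 6.7
```

Emit:
step_arm(moves=[{"dp": [0, 0, 0], "dr": [0, 0, 0], "fingers": 0.7}, {"dp": [0, 0, 0], "dr": [0, 0, 0], "fingers": 0.7}, {"dp": [0, 0, 0], "dr": [0, 0, 0], "fingers": 0.7}, {"dp": [0, 0, 0], "dr": [0, 0, 0], "fingers": 0.7}, {"dp": [0, 0, 0], "dr": [0, 0, 0], "fingers": 0.7}])

```text
time_s: 32.92
tool_pos: [0.4604, 0.4125, 0.0365]
tool_rot: [-180.0, -24.9, 36.9]
force: [-0.4, 0.3, -0.3]
grip_width: 0.0266
grasp_force: 6.7
```

```bash
python3 meas.py h4 | grep -E "grip|disc|red"; python3 - <<'E'
from tips import *
c,im=load("h4");g=cv2.cvtColor(im,cv2.COLOR_BGR2HSV)[:,:,2];print(g[156,296:308],g[156,344:356],g[260,290:304])
T,R=tool();z=T[2]+.0199;print("gap",np.linalg.norm(plane(c,(348,156),z)-plane(c,(304.4,156),z))*1e3)
E
```

```text
[0.4604 0.4126 0.0365] [-179.95  -24.92   36.93] grip 0.025950149637310314 6.6588156670331955 q [  -5.1    8.2  -43.7  121.2   20.4   29.7 -116. ]
disc pred [326.3 163.9] [([326.8, 164.8], [321, 159, 13, 12, 120])]
red 294 301 228 256
[137 133  98  91  94  94  91  86  81  82  74  73] [ 73  74  73  74  84  89  93  94  93  95 128 138] [ 85  85  85  86  94 114 117 117 109  88  75  85  86  85]
gap 20.292621348969707
```

The hold is steady: 20.3 mm gap, the disc at col 326.8 with the tip midpoint at 326.2, and the pointer in mid band. Handing in.

```bash
python3 -c "
from cell import env
print(env.sign_off())"
```

```text
the job is handed in; nothing more can be done
None
```

The carrier is at the station (disc within about 0.3 mm of it along the rail). The forceps are still held about 17 mm above the disc with a gap of about 20 mm, the pointer mid red band and the disc midway between the tips; the job was handed in at about 33 s.

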